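Load the three welding fixtures

TASK

Load the three welding fixtures for tacking: lay the long bar and the short wide plate each in the fixture whose pins fit it, and the forked plate and the tongue plate together in the largest one, with the tongue inside the fork, all lying flat on the copper rests between the pins. Stand the pipe offcut upright on the middle of the short plate once that is in its fixture. Leave the torch nozzle standing where it is.

Things in the scene. Friction and masses are not known exactly. Their poses are not given: they have to be found in the camera images.
- forked_plate: loose forked steel plate, dark, 10 mm thick, lying flat: a land 60 (x) x 42 (y) mm with a 14 mm hole and two prongs 28 mm long towards +y, 20 mm (at -x) and 12 mm (at +x) wide; 70 mm long overall, notch 28 mm wide. Origin: underside, middle of the land (at the hole), z up. 0.3 kg. Grip it across x over the land.
- tongue_plate: loose steel plate with a tongue, dark, 10 mm thick, lying flat: a body 50 (x) x 62 (y) mm with a 14 mm hole and one tongue 21 mm wide, 28 mm long towards -y, 4 mm off centre towards +x; 90 mm long overall. Origin: underside, middle of the body (at the hole), z up. 0.3 kg. Grip it across x over the body.
- short_plate: loose short wide rectangular plate, yellow-painted, 60 (x) x 80 (y) x 10 mm, lying flat. Origin: middle of the underside, z up. 0.4 kg.
- long_bar: loose long narrow flat bar, dark steel, 40 (x) x 120 (y) x 10 mm, lying flat. Origin: middle of the underside, z up. 0.4 kg.
- pipe_offcut: loose pipe offcut, dark steel, standing on end, outside diameter 48 mm, 75 mm tall. Origin: middle of the lower end, z up. 0.4 kg.
- joint_fixture: largest fixture, fixed, base 104 (x) x 172 (y) x 12 mm, copper rail tops at z 20, 10 mm bullet-nosed pins up to z 39.5, 3 mm play per side. Origin: base centre on the table. Forked plate seats with its origin at (0, -47.5, 20), prongs to +y; tongue plate at (0, 37.5, 20), tongue to -y in the notch; axes parallel to the fixture's. Pins (x, y): (+-18, -76.5), (+-38, -10), (+-33, 10), (+-10, 76.5).
- plate_fixture: shortest fixture, base 100 (x) x 120 (y) x 12 mm, copper rail tops at z 20 mm. Bolted down; bullet-nosed pins 10 mm thick, up to z 39.5, about 3 mm play per side. Origin: base centre on the table, y along the rails. The short wide plate seats with its origin at (0, 0, 20) mm, y along y (either way round); the pipe then stands on it at z 30. Pins (x, y): (+-38, +-33), (+-14, +-48).
- bar_fixture: narrow fixture, base 84 (x) x 158 (y) x 12 mm, copper rail tops at z 20 mm. Bolted down; bullet-nosed pins 10 mm thick, up to z 39.5, about 3 mm play per side. Origin: base centre on the table, y along the rails. The long bar seats with its origin at (0, 0, 20) mm, y along y (either way round). Pins (x, y): (+-28, +-46), (0, +-68).
- torch_nozzle: copper welding-torch nozzle, a bystander, standing loose on the table, 25 mm in diameter, 62 mm tall, 70 g. Origin: middle of the lower end. Not part of the job.
Things that resemble listed ones, but are neither listed nor needed, are in the scene too. Leave any pink look-alike of the forked_plate alone.

How it is judged (in metres and radians):
At the end, for the whole second after the job is handed in: All four plates lie flat on their own fixture's rails (underside within 3.5 mm, origin within 8 mm, 0.14 rad of turn, 0.06 rad of tilt), the pipe stands upright on the short plate within 10 mm of its middle, all at rest, the nozzle standing within 20 mm of its start (x of forked_plate in the frame of joint_fixture between -0.008 and 0.008 m and y of forked_plate in the frame of joint_fixture between -0.0555 and -0.0395 m and z of forked_plate in the frame of joint_fixture between 0.0165 and 0.0235 m and angle between each of forked_plate, tongue_plate, short_plate, long_bar, pipe_offcut's own z axis and vertical below 0.06 rad and angle between the y axis of each of forked_plate, tongue_plate and the y axis of joint_fixture, either way round below 0.14 rad and x of tongue_plate in the frame of joint_fixture between -0.008 and 0.008 m and y of tongue_plate in the frame of joint_fixture between 0.0295 and 0.0455 m and z of tongue_plate in the frame of joint_fixture between 0.0165 and 0.0235 m and x of short_plate in the frame of plate_fixture between -0.008 and 0.008 m and y of short_plate in the frame of plate_fixture between -0.008 and 0.008 m and z of short_plate in the frame of plate_fixture between 0.0165 and 0.0235 m and angle between the y axis of short_plate and the y axis of plate_fixture, either way round below 0.14 rad and x of long_bar in the frame of bar_fixture between -0.008 and 0.008 m and y of long_bar in the frame of bar_fixture between -0.008 and 0.008 m and z of long_bar in the frame of bar_fixture between 0.0165 and 0.0235 m and angle between the y axis of long_bar and the y axis of bar_fixture, either way round below 0.14 rad and horizontal distance between pipe_offcut and short_plate below 0.01 m and z of pipe_offcut in the frame of plate_fixture between 0.0265 and 0.0335 m and distance of torch_nozzle from where it was at the start of the episode below 0.02 m and angle between torch_nozzle's own z axis and vertical below 0.1 rad and linear speed of each of forked_plate, tongue_plate, short_plate, long_bar, pipe_offcut below 0.01 m/s); the robot touches nothing.
It fails at once if the torch nozzle is knocked over or pushed away (distance of torch_nozzle from where it was at the start of the episode above 0.03 m or angle between torch_nozzle's own z axis and vertical above 0.5 rad).
It also fails if it takes over 131 s, if anything falls off the work surface, if the arm or the gripper's body presses on something with over 40 N, if the wrist force passes 120 N, or if a joint passes its speed limit or range.

ROBOT

A 6-joint arm with a two-finger parallel gripper is mounted at the origin on a cart in front of the work surface, level with it; the furniture and walls round the work are solid. World frame = base frame: x ahead of the robot, y to its left, z up, the work surface at z = 0. Lengths are in m, angles in degrees, forces in N, time in s.
With the tool pointing down it reaches from about 0.4 to 0.825 m from the base axis. Payload 7 kg.
Tool frame: the origin (TCP) lies midway between the tips of the shut fingers; the grasp point (between the pads) lies 19 mm behind it; z points along the fingers, y is the line along which they close (so a half turn about z gives the same grasp; the last joint's range is limited). The gripper opens to 88 mm and grips with 3 to 60 N. Pads are 19 mm wide; open, the fingers measure 130 mm over their backs; the gripper's body (78 mm by 193 mm) begins 47 mm behind the grasp point.
Start: joints at [83.027, 20.546, 0.682, 0, -70.136, -16.507], TCP at [0.269, 0.619, 0.227] pointing down, gripper open.
Joint ranges: [-176.03, 176.03], [-82.01, 121.73], [-58.28, 71.71], [-173.87, 95.51], [-174.79, -0.11], [-173.66, 173.66]. Speed limits (degrees/s): [136.94, 136.94, 172.46, 180, 180, 180].

INTERFACE

Orientations are given as [roll, pitch, yaw] about the fixed x, y, z axes, in that order (R = Rz(yaw) Ry(pitch) Rx(roll)).
In Python, from plant import r gives the robot as it stands.
- The arm moves only by the tool drive_tool, never from a script. Its argument "commands" is a list of rows, each an object of numbers: "hand": the closure, from 0 (fully open) to 1 (shut); "tx", "ty", "tz": the shift along the world's x, y, z scaled (see below); "turn": the turn about the world's z scaled (see below). A call has 1 to 10 rows; each row is the pose to reach, as a shift and turn from the pose commanded when the call began; what a row does not reach only later rows make up. The controller multiplies each number of a shift by 0.6 m and each number of a turn by 90 degrees. A row lasts 1/10 s, in which the tool goes at most 50 mm and 8.59 degrees, less where a joint would pass 70% of its speed; a pose out of reach is approached as far as the arm can. A call with a number of a shift or a turn outside -1 to 1 is refused whole. A call with a gripper value outside its range is refused whole. The fingers move at their own pace and stop on an object; "grip_force" is the grip in N (left out, the last holds). Time passes only in rows, so rows that repeat a pose let the fingers close. It gives the time, the measured TCP pose, the force, the opening and the grip force at its end, in the units of the state.
- r.get_state(): the state, without advancing time (a new reading comes with each control period).
- r.capture(name): name is "side" or "top" or "wrist"; returns a dict with "frame" (384x512x3 uint8, red, green, blue), "fx", "fy", "cx", "cy" (pixels), "D" ([k1, k2, p1, p2, k3] as OpenCV has them; the pictures are not rectified), "world_from_camera" (4x4, takes a point from camera to world coordinates); the wrist camera has in their place "T_tool_cam" (4x4, takes a point from camera to tool coordinates, whose origin is the TCP and whose axes are the flange's). Camera axes: x right, y down, z forward; pixel columns grow to the right and rows downward; lengths in m; the calibration is good to about 2 mm. A picture is of the moment at which its call begins: read the wrist's pose just before it. There is no depth.
- r.close_job(): hands the job in; it is judged then, once.
Trained networks look in the newest picture that a camera, given by its name, has taken for a name from the list of things; names that differ only in an ending like _2 or _b are one class to them, and where a whole thing is asked for, a point or a joint stands for the part that bears it (a point fixed in the world has none). Each returns a list of dicts, best first, with "score" (0 to 1); they miss things now and then, are a little off and sometimes report something else, mostly with a low value. They report only what shows in the picture. A call takes as long as a camera call. They do not tell look-alikes from the thing itself.
- r.trace(label, camera): "pixels" (384x512 bool, what is visible of it) and "extent" ([left, top, right, bottom] in pixels, round what is visible of it).
The state is a dict: "time_s": time; "joints": joint angles; "qd": joint speeds; "joint_torque": joint torques, N m; "tcp_pos": TCP position; "eef_rot": TCP orientation; "contact_force": force on the tool from outside, world axes, zero at the start; "moment": the same for the moment, N m; "gripper_width": finger opening in m; "gripper_force": force on a finger pad.
Only numpy, scipy, OpenCV 4.12 (cv2) and the standard library are available. Lean on these libraries where they do the work, as an engineer would, in place of code of your own. Each camera call takes 0.05 s, during which the arm holds its last target. There are 200 camera calls.

## Working session

There is one attempt and no reset: what is moved stays moved. The work goes in short steps, Python scripts to look and compute and a tool call to move; the robot and the scene stay as the last step left them, time stands still between calls to the robot, and variables do not carry over. Pictures are saved under pics/ and viewed, at most 14 in all, crops included, and the job is handed in when it is done.

Besides the shell and the picture viewer there is one more tool, called after "Call:" by a JSON object that holds its "fn" and its "kwargs". drive_tool: Moves the arm, as the interface text tells. Its arguments: {"type":"object","properties":{"commands":{"type":"array"},"grip_force":{"type":"number"}},"required":["commands"]}

```bash
mkdir -p pics; ls
python3 - <<'E'
from plant import r
import cv2,numpy as np
print(r.get_state())
for n in ["top","side"]:
    c=r.capture(n); cv2.imwrite(f"pics/{n}0.png",cv2.resize(c["frame"][:,:,::-1],(800,600),interpolation=cv2.INTER_CUBIC))
    print(n,c["fx"],c["fy"],c["cx"],c["cy"],c["D"],c["world_from_camera"])
E
```

```text
pics
{'time_s': 0.0, 'joints': array([ 8.30256506e+01,  2.05911919e+01,  6.32993029e-01, -1.95369517e-02,
       -7.01362707e+01, -1.65042756e+01]), 'qd': array([-0.004614  , -0.06524454,  0.06420437,  0.02972044, -0.04550053,
        0.07599139]), 'joint_torque': array([-7.04717295e-04, -5.82710302e+01,  2.93055314e+01,  6.99729145e+00,
        7.01461133e-03, -1.67542430e-04]), 'tcp_pos': array([0.26878511, 0.61863307, 0.22562134]), 'eef_rot': array([ 1.79904205e+02, -9.23087069e-03, -2.34852708e+01]), 'contact_force': array([-0.183423  ,  0.55694124,  0.18270219]), 'moment': array([-0.03623838, -0.06566021,  0.04227371]), 'gripper_force': 0.0, 'gripper_width': 0.08784216080443832}
top 443.99233275551705 443.99233275551705 253.98846038922753 184.7286545292141 [-0.0553059  0.         0.         0.         0.       ] [[ 0.00951104 -0.98456142  0.17478088  0.29066914]
 [-0.99993173 -0.01055084 -0.00502095  0.05877412]
 [ 0.00678752 -0.1747212  -0.98459455  1.22456051]
 [ 0.          0.          0.          1.        ]]
side 477.6760519632571 477.6760519632571 245.83638237494938 189.16872534997464 [0.02065904 0.         0.         0.         0.        ] [[ 0.93210433 -0.14329727  0.33263706  0.03286595]
 [-0.36215871 -0.35669501  0.86116766 -1.22219527]
 [-0.004753   -0.92316551 -0.38437332  0.58444674]
 [ 0.          0.          0.          1.        ]]
```

View pics/top0.png

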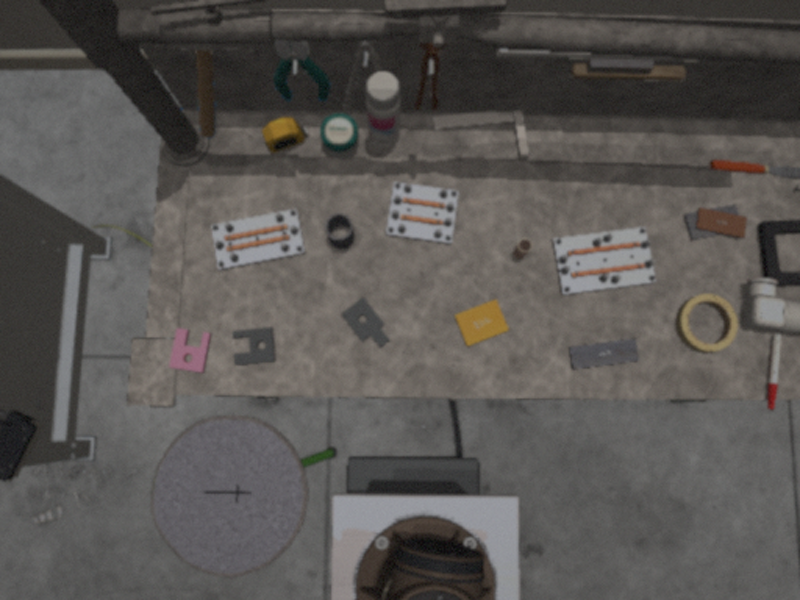

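View pics/side0.png

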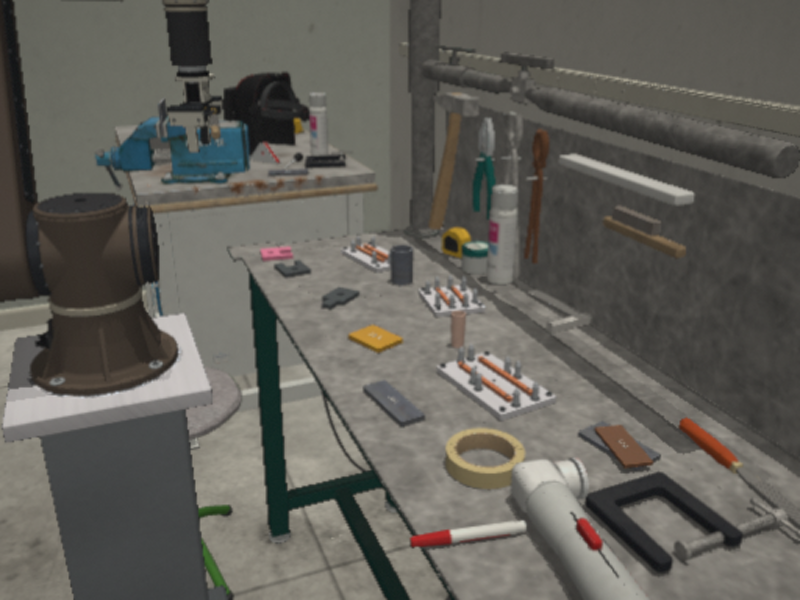

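The pictures show, in the 800x600 top view:
- **Loose parts:** dark forked plate (255,346) with its pink look-alike at (190,350), tongue plate (365,322), yellow short plate (482,322), long bar (604,353), pipe (340,232).
- **Look-alikes near the bar and short plate:** brown and grey plates at (718,222).
- **Fixtures:** bar (258,238), plate (423,212), joint (604,260).
- **Bystander:** nozzle (522,249).

Next I fit a silhouette model to the network masks in both views.

```bash
cat > h.py <<'E'
import numpy as np,cv2
from scipy.optimize import minimize
from scipy.spatial.transform import Rotation as Ro
box=lambda x0,x1,y0,y1,z0,z1:(np.array([[x0,y0],[x1,y0],[x1,y1],[x0,y1]])/1e3,z0/1e3,z1/1e3)
a=np.arange(0,2*np.pi,np.pi/12)
cyl=lambda x,y,rr,z0,z1:(np.c_[x+rr*np.cos(a),y+rr*np.sin(a)]/1e3,z0/1e3,z1/1e3)
def fix(w,l,pins):return [box(-w/2,w/2,-l/2,l/2,0,12)]+[cyl(x,y,5,12,36) for x,y in pins]+[cyl(x,y,2.5,36,39.5) for x,y in pins]
pm=lambda L:[(s*x,y) for x,y in L for s in ((1,-1) if x else (1,))]
M=dict(forked_plate=[box(-30,30,-21,21,0,10),box(-30,-10,20,49,0,10),box(18,30,20,49,0,10)],
 tongue_plate=[box(-25,25,-31,31,0,10),box(-6.5,14.5,-59,-30,0,10)],
 short_plate=[box(-30,30,-40,40,0,10)],long_bar=[box(-20,20,-60,60,0,10)],
 pipe_offcut=[cyl(0,0,24,0,75)],torch_nozzle=[cyl(0,0,12.5,0,62)],
 joint_fixture=fix(104,172,pm([(18,-76.5),(38,-10),(33,10),(10,76.5)])),
 plate_fixture=fix(100,120,pm([(38,33),(38,-33),(14,48),(14,-48)])),
 bar_fixture=fix(84,158,pm([(28,46),(28,-46),(0,68),(0,-68)])))
HOLE={'forked_plate','tongue_plate'}
def wfc(c,st=None):
    if "world_from_camera" in c:return np.array(c["world_from_camera"])
    T=np.eye(4);T[:3,:3]=Ro.from_euler('xyz',st["eef_rot"],degrees=True).as_matrix();T[:3,3]=st["tcp_pos"]
    return T@np.array(c["T_tool_cam"])
def proj(c,P):
    W=np.linalg.inv(c["W"]);K=np.array([[c["fx"],0,c["cx"]],[0,c["fy"],c["cy"]],[0,0,1.]])
    return cv2.projectPoints(np.asarray(P,float).reshape(-1,1,3),cv2.Rodrigues(W[:3,:3])[0],W[:3,3],K,np.array(c["D"],float))[0].reshape(-1,2)
S=4
def render(c,name,p):
    x,y,t,z=p;Rm=np.array([[np.cos(t),-np.sin(t)],[np.sin(t),np.cos(t)]])
    im=np.zeros((384*S,512*S),np.uint8)
    for q,z0,z1 in M[name]:
        xy=q@Rm.T+[x,y];P=np.r_[np.c_[xy,np.full(len(xy),z+z0)],np.c_[xy,np.full(len(xy),z+z1)]]
        u=(proj(c,P)+.5)*S
        if np.abs(u).max()>2e4: return im
        cv2.fillConvexPoly(im,cv2.convexHull(u.astype(np.float32)).round().astype(np.int32),255)
    return cv2.resize(im,(512,384),interpolation=cv2.INTER_AREA)/255.
def cap(r,n):
    st=r.get_state() if n=="wrist" else None
    c=r.capture(n);c["W"]=wfc(c,st);return c
def clean(m,name):
    m=m.astype(np.uint8)
    if name in HOLE or 1:   # fill holes
        cs,_=cv2.findContours(m,cv2.RETR_EXTERNAL,cv2.CHAIN_APPROX_NONE);m=cv2.drawContours(np.zeros_like(m),cs,-1,1,-1)
    return m
def back(c,uv,z):
    K=np.array([[c["fx"],0,c["cx"]],[0,c["fy"],c["cy"]],[0,0,1.]])
    n=cv2.undistortPoints(np.array([[uv]],float),K,np.array(c["D"],float))[0,0]
    d=c["W"][:3,:3]@[n[0],n[1],1];o=c["W"][:3,3];return (o+d*(z-o[2])/d[2])[:2]
def iou(c,m,name,p):
    R=render(c,name,p);return np.minimum(R,m).sum()/np.maximum(R,m).sum()
def fit(views,name,p0,free_z=False,angs=None):
    """views: list of (cam,mask); p0=(x,y,yaw,z)"""
    best=None
    n=4 if free_z else 3
    f=lambda v:-sum(iou(c,m,name,list(v)+list(p0[n:])) for c,m in views)/len(views)
    ang=[p0[2]] if angs is None else angs
    cand=sorted((f([p0[0],p0[1],t]+([p0[3]] if free_z else [])),t) for t in ang)[:3]
    for _,t in cand:
        v=np.array([p0[0],p0[1],t]+([p0[3]] if free_z else []))
        sim=np.vstack([v]+[v+d for d in np.diag([.012,.012,.15,.008][:n])])
        s=minimize(f,v,method='Nelder-Mead',options=dict(initial_simplex=sim,xatol=1e-4,fatol=1e-5,maxiter=200))
        if best is None or s.fun<best.fun:best=s
    return list(best.x)+list(p0[n:]),-best.fun
E
cat > loc.py <<'E'
from plant import r
from h import *
import json
C={n:cap(r,n) for n in("top","side")}
out={}
for name in M:
    T=r.trace(name,"top");Sd=r.trace(name,"side")
    print(name,[(round(t["score"],2),np.round(t["extent"]).astype(int).tolist()) for t in T],"| side",[(round(t["score"],2),np.round(t["extent"]).astype(int).tolist()) for t in Sd])
    for t in T[:2]:
        m=clean(t["pixels"],name)
        u=np.argwhere(m).mean(0)[::-1];b=back(C["top"],u,.01)
        p,q=fit([(C["top"],m)],name,[*b,0,0],angs=np.arange(0,2*np.pi,.3))
        s=f"   top fit {np.round(p,4)} iou {q:.3f}"
        sc=[(iou(C["side"],clean(k["pixels"],name),name,p),i) for i,k in enumerate(Sd)]
        if sc and max(sc)[0]>.2:
            ms=clean(Sd[max(sc)[1]]["pixels"],name)
            p2,q2=fit([(C["top"],m),(C["side"],ms)],name,p,free_z=True); s+=f" | both,z free {np.round(p2,4)} {q2:.3f}"
            out.setdefault(name,p2)
        else: out.setdefault(name,p)
        print(s)
json.dump(out,open("poses.json","w"))
E
time python3 loc.py
```

```text
forked_plate [(0.84, [147, 210, 175, 233]), (0.78, [109, 214, 133, 236])] | side [(0.47, [174, 167, 193, 179]), (0.44, [168, 158, 190, 167]), (0.42, [200, 187, 229, 199])]
   top fit [0.404  0.2902 0.0954 0.    ] iou 0.912 | both,z free [ 0.4039  0.2913  0.1051 -0.0039] 0.859
   top fit [0.3803 0.4204 4.577  0.    ] iou 0.883 | both,z free [ 3.805e-01  4.212e-01  4.573e+00 -2.800e-03] 0.848
tongue_plate [(0.98, [221, 189, 248, 220])] | side [(0.57, [201, 184, 230, 201])]
   top fit [0.454  0.1157 5.381  0.    ] iou 0.910 | both,z free [ 4.5300e-01  1.1460e-01  5.3988e+00 -2.3000e-03] 0.919
short_plate [(0.97, [291, 194, 325, 221])] | side [(0.65, [226, 208, 262, 224])]
   top fit [ 0.4502 -0.0967  3.5193  0.    ] iou 0.926 | both,z free [ 4.502e-01 -9.640e-02  3.528e+00 -1.700e-03] 0.900
long_bar [(0.82, [364, 219, 405, 235]), (0.16, [137, 132, 196, 172])] | side [(0.92, [229, 245, 274, 272])]
   top fit [ 0.3952 -0.313   3.2636  0.    ] iou 0.951 | both,z free [ 3.9510e-01 -3.1330e-01  3.2723e+00 -2.1000e-03] 0.944
   top fit [0.5968 0.3154 3.5999 0.    ] iou 0.369
pipe_offcut [(0.7
[... 506 characters left out ...]
, (0.49, [362, 217, 406, 236])] | side [(0.75, [277, 219, 355, 269]), (0.33, [201, 188, 229, 200])]
   top fit [ 0.5639 -0.3198  0.1492  0.    ] iou 0.961 | both,z free [ 0.5637 -0.3197  0.1429 -0.0014] 0.950
   top fit [ 0.6349 -0.1818  3.929   0.    ] iou 0.049
plate_fixture [(0.58, [246, 114, 294, 159])] | side [(0.82, [268, 176, 309, 205])]
   top fit [ 0.6499  0.01   -0.136   0.    ] iou 0.968 | both,z free [ 0.6491  0.0102 -0.1425 -0.0011] 0.931
bar_fixture [(0.94, [134, 132, 195, 171])] | side [(0.93, [215, 156, 250, 177])]
   top fit [0.5972 0.3058 3.341  0.    ] iou 0.964 | both,z free [ 5.9690e-01  3.0610e-01  3.3387e+00 -1.8000e-03] 0.810
real	0m17.435s
user	0m19.757s
sys	0m3.908s
```

Call:
{"fn": "drive_tool", "kwargs": {"commands": [{"tx":0.225,"ty":-0.548,"turn":-0.676,"hand":0},{"tx":0.225,"ty":-0.548,"turn":-0.676,"hand":0},{"tx":0.225,"ty":-0.548,"turn":-0.676,"hand":0},{"tx":0.225,"ty":-0.548,"turn":-0.676,"hand":0},{"tx":0.225,"ty":-0.548,"turn":-0.676,"hand":0},{"tx":0.225,"ty":-0.548,"turn":-0.676,"hand":0},{"tx":0.225,"ty":-0.548,"turn":-0.676,"hand":0},{"tx":0.225,"ty":-0.548,"turn":-0.676,"hand":0},{"tx":0.225,"ty":-0.548,"turn":-0.676,"hand":0},{"tx":0.225,"ty":-0.548,"turn":-0.676,"hand":0}], "grip_force": 40}}

```text
invalid input
```

```bash
cat > w.py <<'E'
# usage: w.py name[,name..] picname : fit in wrist view starting from poses.json
import sys,json
from plant import r
from h import *
P=json.load(open("poses.json"))
st=r.get_state();print("tcp",np.round(st["tcp_pos"],4),np.round(st["eef_rot"],2),"j",np.round(st["joints"],1),"F",np.round(st["contact_force"],1),"w",round(st["gripper_width"],4),"t",round(st["time_s"],2))
c=cap(r,"wrist")
if len(sys.argv)>2: print(np.round(c["T_tool_cam"],3).tolist())
ov=c["frame"][:,:,::-1].copy()
for name in sys.argv[1].split(","):
    T=r.trace(name,"wrist");p0=P[name]
    B=[]
    for t in T:
        m=clean(t["pixels"],name); B.append((iou(c,m,name,[*p0[:3],0]),t["score"],m))
    if not B or max(b[0] for b in B)<.1: print(name,"not seen",[t["extent"] for t in T]);continue
    b=max(B,key=lambda b:b[0])
    e=b[2][[0,-1]].any() or b[2][:,[0,-1]].any()
    p,q=fit([(c,b[2])],name,[*p0[:3],0],angs=[p0[2],p0[2]+np.pi]);p[2]=(p[2]+np.pi)%(2*np.pi)-np.pi
    R1=iou(c,b[2],name,[p[0],p[1],p[2]+np.pi,0])
    print(name,"was",np.round(p0,4),"wrist",np.round(p,4),"deg",round(np.degrees(p[2]),1),"iou",round(q,3),"flipped",round(R1,3),"cut" if e else "")
    if q>.85 and not e: P[name]=p
    cs,_=cv2.findContours((render(c,name,p)>.5).astype(np.uint8),cv2.RETR_EXTERNAL,cv2.CHAIN_APPROX_NONE);cv2.drawContours(ov,cs,-1,(0,0,255),1)
json.dump(P,open("poses.json","w"))
if len(sys.argv)>2: cv2.imwrite(f"pics/{sys.argv[2]}.png",cv2.resize(ov,None,fx=1.5,fy=1.5))
E
python3 w.py forked_plate f1
```

```text
tcp [0.2689 0.6191 0.2266] [-180.      0.    -23.48] j [ 83.   20.5   0.7   0.  -70.1 -16.5] F [ 0.5 -0.3  0.6] w 0.0879 t 1.1
[[0.001, -0.952, -0.307, 0.083], [1.0, 0.0, 0.002, 0.0], [-0.002, -0.307, 0.952, -0.157], [0.0, 0.0, 0.0, 1.0]]
forked_plate was [ 0.4039  0.2913  0.1051 -0.0039] wrist [0.404  0.2908 0.1246 0.    ] deg 7.1 iou 0.947 flipped 0.148 cut
```

View pics/f1.png

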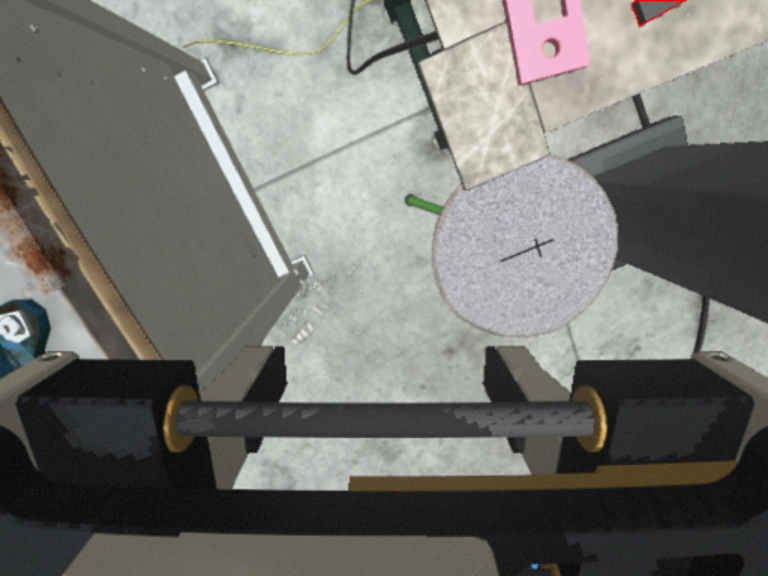

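The arm has not moved because the command was refused. The view shows floor, the pink look-alike at (548,40) and the dark fork only at the edge (655,8). I'll resend with all fields.

Call:
{"fn": "drive_tool", "kwargs": {"commands": [{"tx":0.225,"ty":-0.548,"tz":0,"turn":-0.676,"hand":0},{"tx":0.225,"ty":-0.548,"tz":0,"turn":-0.676,"hand":0},{"tx":0.225,"ty":-0.548,"tz":0,"turn":-0.676,"hand":0},{"tx":0.225,"ty":-0.548,"tz":0,"turn":-0.676,"hand":0},{"tx":0.225,"ty":-0.548,"tz":0,"turn":-0.676,"hand":0},{"tx":0.225,"ty":-0.548,"tz":0,"turn":-0.676,"hand":0},{"tx":0.225,"ty":-0.548,"tz":0,"turn":-0.676,"hand":0},{"tx":0.225,"ty":-0.548,"tz":0,"turn":-0.676,"hand":0},{"tx":0.225,"ty":-0.548,"tz":0,"turn":-0.676,"hand":0},{"tx":0.225,"ty":-0.548,"tz":0,"turn":-0.676,"hand":0}], "grip_force": 40}}

```text
time_s: 2.2
tcp_pos: [0.4041, 0.2909, 0.2268]
eef_rot: [-180.0, 0.0, -84.3]
contact_force: [0.4, -0.4, 0.7]
gripper_width: 0.0878
gripper_force: 0.0
```

```bash
python3 w.py forked_plate f2
```

```text
tcp [0.4041 0.2909 0.2268] [-1.7997e+02  4.0000e-02 -8.4270e+01] j [ 58.4   3.6 -21.1   0.  -65.2 -52.7] F [ 0.4 -0.4  0.7] w 0.0878 t 2.2
[[0.001, -0.952, -0.305, 0.084], [1.0, 0.0, 0.001, 0.0], [-0.001, -0.305, 0.952, -0.157], [0.0, 0.0, 0.0, 1.0]]
forked_plate was [ 0.4039  0.2913  0.1051 -0.0039] wrist [0.4031 0.2895 0.1148 0.    ] deg 6.6 iou 0.967 flipped 0.576
```

View pics/f2.png

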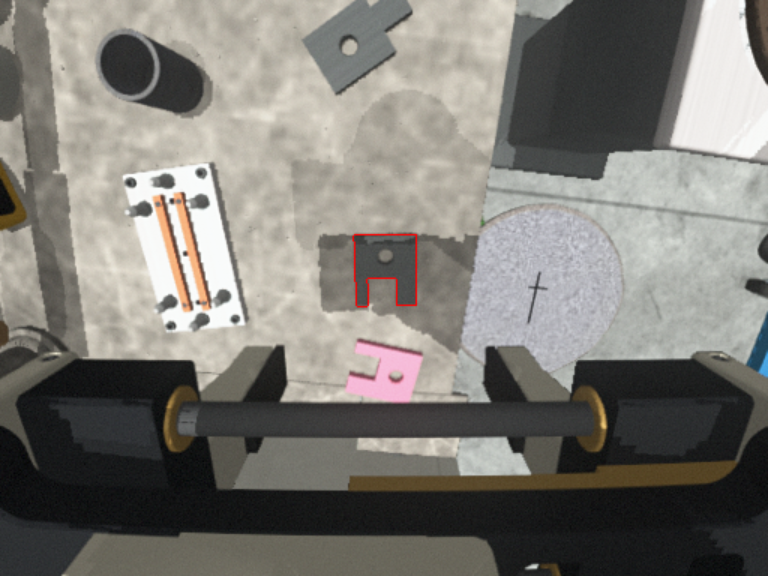

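The wrist view shows the dark fork at (386,270), and the fitted outline lies on it. The pink look-alike at (385,372) is left alone: the part asked for is dark steel. Now descend and grip.

Call:
{"fn": "drive_tool", "kwargs": {"commands": [{"tx":-0.0018,"ty":-0.0023,"tz":-0.29,"turn":0.01,"hand":0},{"tx":-0.0018,"ty":-0.0023,"tz":-0.29,"turn":0.01,"hand":0},{"tx":-0.0018,"ty":-0.0023,"tz":-0.29,"turn":0.01,"hand":0},{"tx":-0.0018,"ty":-0.0023,"tz":-0.32,"turn":0.01,"hand":0},{"tx":-0.0018,"ty":-0.0023,"tz":-0.35,"turn":0.01,"hand":0},{"tx":-0.0018,"ty":-0.0023,"tz":-0.371,"turn":0.01,"hand":0},{"tx":-0.0018,"ty":-0.0023,"tz":-0.371,"turn":0.01,"hand":0},{"tx":-0.0018,"ty":-0.0023,"tz":-0.371,"turn":0.01,"hand":1},{"tx":-0.0018,"ty":-0.0023,"tz":-0.371,"turn":0.01,"hand":1},{"tx":-0.0018,"ty":-0.0023,"tz":-0.371,"turn":0.01,"hand":1}], "grip_force": 40}}

```text
time_s: 3.3
tcp_pos: [0.4031, 0.2896, 0.0048]
eef_rot: [-179.9, 0.1, -83.4]
contact_force: [-1.4, 0.3, 0.3]
gripper_width: 0.0692
gripper_force: 0.0
```

Call:
{"fn": "drive_tool", "kwargs": {"commands": [{"tx":0,"ty":0,"tz":0,"turn":0,"hand":1},{"tx":0,"ty":0,"tz":0,"turn":0,"hand":1},{"tx":0,"ty":0,"tz":0.02,"turn":0,"hand":1},{"tx":0,"ty":0,"tz":0.05,"turn":0,"hand":1}]}}

```text
time_s: 3.7
tcp_pos: [0.402, 0.2877, 0.0333]
eef_rot: [179.9, -0.1, -83.5]
contact_force: [1.3, -0.5, -2.9]
gripper_width: 0.0592
gripper_force: 40.0
```

Call:
{"fn": "drive_tool", "kwargs": {"commands": [{"tx":0,"ty":0,"tz":0.15,"turn":0,"hand":1},{"tx":0.03,"ty":-0.09,"tz":0.25,"turn":0.019,"hand":1},{"tx":0.263,"ty":-0.896,"tz":0.328,"turn":0.019,"hand":1},{"tx":0.263,"ty":-0.896,"tz":0.328,"turn":0.019,"hand":1},{"tx":0.263,"ty":-0.896,"tz":0.328,"turn":0.019,"hand":1},{"tx":0.263,"ty":-0.896,"tz":0.328,"turn":0.019,"hand":1},{"tx":0.263,"ty":-0.896,"tz":0.328,"turn":0.019,"hand":1},{"tx":0.263,"ty":-0.896,"tz":0.328,"turn":0.019,"hand":1},{"tx":0.263,"ty":-0.896,"tz":0.328,"turn":0.019,"hand":1},{"tx":0.263,"ty":-0.896,"tz":0.328,"turn":0.019,"hand":1}]}}

```text
time_s: 4.7
tcp_pos: [0.5202, -0.1137, 0.2034]
eef_rot: [180.0, 0.0, -81.7]
contact_force: [1.0, 0.8, -2.5]
gripper_width: 0.0596
gripper_force: 40.0
```

Call:
{"fn": "drive_tool", "kwargs": {"commands": [{"tx":0.02,"ty":-0.06,"tz":0,"turn":0,"hand":1},{"tx":0,"ty":0,"tz":0,"turn":0,"hand":1},{"tx":0,"ty":0,"tz":0,"turn":0,"hand":1}]}}

```text
time_s: 5.0
tcp_pos: [0.5186, -0.1124, 0.2021]
eef_rot: [179.9, 0.1, -82.0]
contact_force: [0.1, 0.4, -3.5]
gripper_width: 0.0589
gripper_force: 40.0
```

```bash
python3 w.py joint_fixture,torch_nozzle j1
```

```text
tcp [ 0.5186 -0.1124  0.2021] [ 1.7987e+02  9.0000e-02 -8.2000e+01] j [  8.9   8.1 -19.4  -0.1 -62.6  -0.8] F [ 0.1  0.4 -3.5] w 0.0589 t 5.0
[[0.001, -0.952, -0.305, 0.084], [1.0, 0.0, 0.001, 0.0], [-0.001, -0.305, 0.952, -0.157], [0.0, 0.0, 0.0, 1.0]]
joint_fixture was [ 0.5637 -0.3197  0.1429 -0.0014] wrist [ 0.5628 -0.3221  0.1389  0.    ] deg 8.0 iou 0.989 flipped 0.989 cut
torch_nozzle was [ 0.5783 -0.1674  3.6371  0.    ] wrist [ 0.5753 -0.1677 -2.6179  0.    ] deg -150.0 iou 0.855 flipped 0.855
```

View pics/j1.png

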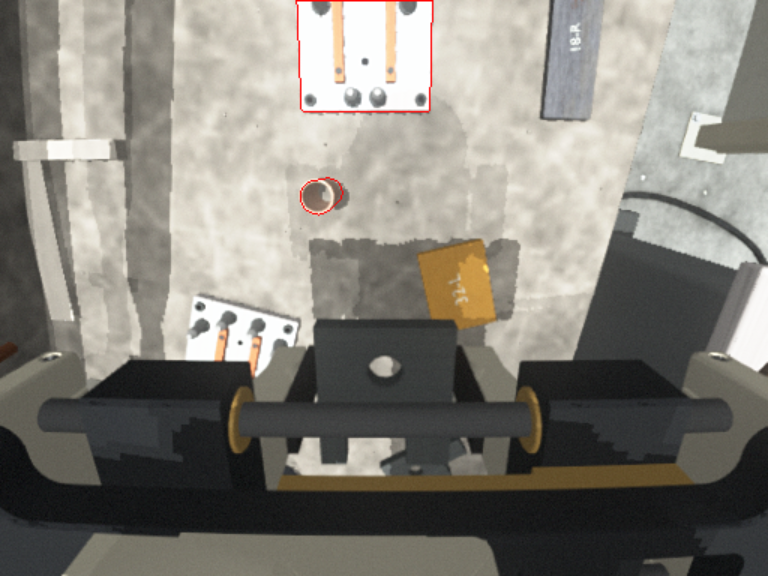

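The fork is held at (385,370). The joint fixture's near end, at (365,97), has the close-set pins, so that is its +y end and the yaw is about 8°. The nozzle is at (320,197), clear of the path. I move closer to see the whole fixture.

Call:
{"fn": "drive_tool", "kwargs": {"commands": [{"tx":0.069,"ty":-0.23,"tz":0.047,"turn":0.003,"hand":1},{"tx":0.069,"ty":-0.23,"tz":0.047,"turn":0.003,"hand":1},{"tx":0.069,"ty":-0.23,"tz":0.047,"turn":0.003,"hand":1},{"tx":0.069,"ty":-0.23,"tz":0.047,"turn":0.003,"hand":1},{"tx":0.069,"ty":-0.23,"tz":0.047,"turn":0.003,"hand":1},{"tx":0.069,"ty":-0.23,"tz":0.047,"turn":0.003,"hand":1}]}}

```text
time_s: 5.75
tcp_pos: [0.5617, -0.2488, 0.2308]
eef_rot: [179.9, 0.0, -81.4]
contact_force: [0.1, -0.2, -3.7]
gripper_width: 0.0587
gripper_force: 40.0
```

```bash
cat > seat.py <<'E'
# seat.py obj fixture tcp_over_obj_dx... prints tcp target for seat
import json,sys
from h import *
P=json.load(open("poses.json"))
SE=dict(forked_plate=("joint_fixture",0,-.0475),tongue_plate=("joint_fixture",0,.0375),short_plate=("plate_fixture",0,0),long_bar=("bar_fixture",0,0),pipe_offcut=("plate_fixture",0,0))
f,sx,sy=SE[sys.argv[1]];x,y,t,_=P[f]
print("seat",np.round([x+np.cos(t)*sx-np.sin(t)*sy,y+np.sin(t)*sx+np.cos(t)*sy],4),"toolyaw",np.round((np.degrees(t)+90)%180-180,2),"or +180")
E
python3 w.py joint_fixture; python3 seat.py forked_plate
python3 - <<'E'
from plant import r
from h import *
# held plate relative to tool: fit in wrist view with tool as world
c=r.capture("wrist");c["W"]=np.array(c["T_tool_cam"])
Fl=np.diag([1,-1,-1,1.]);c["W"]=Fl@c["W"]   # frame: tool flipped so z up
T=r.trace("forked_plate","wrist")
for t in T:print(t["score"],t["extent"])
m=clean(T[0]["pixels"],"forked_plate")
for z in(-.006,-.002,.002): print(z,fit([(c,m)],"forked_plate",[0,0,np.pi/2,z]))
E
```

```text
tcp [ 0.5617 -0.2488  0.2308] [ 1.7994e+02  4.0000e-02 -8.1410e+01] j [ -5.7  14.8  -6.9  -0.  -68.3  14.3] F [ 0.1 -0.2 -3.7] w 0.0587 t 5.75
joint_fixture was [ 0.5637 -0.3197  0.1429 -0.0014] wrist [ 0.5628 -0.3221 -2.9947  0.    ] deg -171.6 iou 0.977 flipped 0.978 
seat [ 0.5559 -0.2752] toolyaw -81.59 or +180
0.98 [210.6, 210.0, 306.8, 313.1]
-0.006 ([np.float64(-0.00021811051353193213), np.float64(-0.0009016016318123266), np.float64(1.5656397168042349), -0.006], np.float64(0.7808000863274345))
-0.002 ([np.float64(0.0015798278492946886), np.float64(-0.0010751368352119178), np.float64(1.5693775390090818), -0.002], np.float64(0.7500752782376089))
0.002 ([np.float64(0.002875587559685832), np.float64(-0.00017370203170989315), np.float64(1.5828039279333004), 0.002], np.float64(0.7124843497237914))
```

Call:
{"fn": "drive_tool", "kwargs": {"commands": [{"tx":0.0135,"ty":-0.2,"tz":-0.1,"turn":-0.002,"hand":1},{"tx":0.0135,"ty":-0.2,"tz":-0.1,"turn":-0.002,"hand":1},{"tx":0.0135,"ty":-0.2,"tz":-0.1,"turn":-0.002,"hand":1},{"tx":0.0135,"ty":-0.2,"tz":-0.26,"turn":-0.002,"hand":1},{"tx":0.0135,"ty":-0.2,"tz":-0.26,"turn":-0.002,"hand":1},{"tx":0.0135,"ty":-0.2,"tz":-0.26,"turn":-0.002,"hand":1},{"tx":0.0135,"ty":-0.2,"tz":-0.26,"turn":-0.002,"hand":1},{"tx":0.0135,"ty":-0.2,"tz":-0.26,"turn":-0.002,"hand":1}]}}

```text
time_s: 6.75
tcp_pos: [0.5724, -0.37, 0.0788]
eef_rot: [-179.8, -0.2, -81.5]
contact_force: [-1.6, 0.2, -2.4]
gripper_width: 0.059
gripper_force: 40.0
```

```bash
python3 - <<'E'
import json
P=json.load(open("poses.json"));P["joint_fixture"]=[.5628,-.3221,.1470,0];json.dump(P,open("poses.json","w"))
from plant import r
import numpy as np
s=r.get_state();print(np.round(s["tcp_pos"],4),np.round(s["eef_rot"],2),s["time_s"])
E
python3 seat.py forked_plate;python3 seat.py tongue_plate
```

```text
[ 0.5724 -0.37    0.0788] [-1.7978e+02 -1.6000e-01 -8.1520e+01] 6.75
seat [ 0.5698 -0.3691] toolyaw -81.58 or +180
seat [ 0.5573 -0.285 ] toolyaw -81.58 or +180
```

Call:
{"fn": "drive_tool", "kwargs": {"commands": [{"tx":0,"ty":0,"tz":0,"turn":0,"hand":1},{"tx":0,"ty":0,"tz":0,"turn":0,"hand":1}]}}

```text
time_s: 6.95
tcp_pos: [0.5715, -0.3698, 0.0779]
eef_rot: [-179.8, -0.1, -81.6]
contact_force: [0.0, 0.4, -3.7]
gripper_width: 0.0588
gripper_force: 40.0
```

Call:
{"fn": "drive_tool", "kwargs": {"commands": [{"tx":0,"ty":0,"tz":0,"turn":0,"hand":1}]}}

```text
time_s: 7.05
tcp_pos: [0.5708, -0.3697, 0.0769]
eef_rot: [-179.9, -0.1, -81.6]
contact_force: [-1.2, 0.3, -3.1]
gripper_width: 0.0592
gripper_force: 40.0
```

Call:
{"fn": "drive_tool", "kwargs": {"commands": [{"tx":0,"ty":0,"tz":-0.02,"turn":0,"hand":1},{"tx":0,"ty":0,"tz":-0.035,"turn":0,"hand":1},{"tx":0,"ty":0,"tz":-0.045,"turn":0,"hand":1},{"tx":0,"ty":0,"tz":-0.055,"turn":0,"hand":1},{"tx":0,"ty":0,"tz":-0.063,"turn":0,"hand":1},{"tx":0,"ty":0,"tz":-0.071,"turn":0,"hand":1},{"tx":0,"ty":0,"tz":-0.078,"turn":0,"hand":1},{"tx":0,"ty":0,"tz":-0.082,"turn":0,"hand":1},{"tx":0,"ty":0,"tz":-0.082,"turn":0,"hand":1},{"tx":0,"ty":0,"tz":-0.082,"turn":0,"hand":1}]}}

```text
time_s: 8.05
tcp_pos: [0.5703, -0.3697, 0.0264]
eef_rot: [-180.0, -0.0, -81.6]
contact_force: [0.6, -0.2, -2.4]
gripper_width: 0.0591
gripper_force: 40.0
```

Call:
{"fn": "drive_tool", "kwargs": {"commands": [{"tx":0,"ty":0,"tz":-0.002,"turn":0,"hand":1},{"tx":0,"ty":0,"tz":-0.002,"turn":0,"hand":0},{"tx":0,"ty":0,"tz":-0.002,"turn":0,"hand":0},{"tx":0,"ty":0,"tz":-0.002,"turn":0,"hand":0},{"tx":0,"ty":0,"tz":-0.002,"turn":0,"hand":0},{"tx":0,"ty":0,"tz":-0.002,"turn":0,"hand":0},{"tx":0,"ty":0,"tz":0.08,"turn":0,"hand":0},{"tx":0,"ty":0,"tz":0.16,"turn":0,"hand":0},{"tx":0,"ty":0,"tz":0.25,"turn":0,"hand":0},{"tx":0,"ty":0,"tz":0.33,"turn":0,"hand":0}]}}

```text
time_s: 9.05
tcp_pos: [0.5698, -0.3695, 0.2244]
eef_rot: [-180.0, -0.0, -81.6]
contact_force: [1.2, -0.7, -0.2]
gripper_width: 0.0878
gripper_force: 0.0
```

```bash
cat > chk.py <<'E'
# chk.py obj z [pic]: fit obj at underside z in wrist view around its seat, report in fixture frame
import sys,json
from plant import r
from h import *
P=json.load(open("poses.json"))
SE=dict(forked_plate=("joint_fixture",0,-.0475),tongue_plate=("joint_fixture",0,.0375),short_plate=("plate_fixture",0,0),long_bar=("bar_fixture",0,0),pipe_offcut=("plate_fixture",0,0))
n=sys.argv[1];z=float(sys.argv[2]);f,sx,sy=SE[n];x,y,t,_=P[f];R=np.array([[np.cos(t),-np.sin(t)],[np.sin(t),np.cos(t)]])
c=cap(r,"wrist");s=R@[sx,sy]+[x,y];p0=[*s,t,z];B=[(iou(c,clean(k["pixels"],n),n,p0),i) for i,k in enumerate(T:=r.trace(n,"wrist"))]
ov=c["frame"][:,:,::-1].copy()
if B and max(B)[0]>.1:
    m=clean(T[max(B)[1]]["pixels"],n)
    p,q=fit([(c,m)],n,p0);d=R.T@(np.array(p[:2])-[x,y])
    print(n,"in fixture mm",np.round(d*1e3,1),"seat",sx*1e3,sy*1e3,"dyaw deg",round(np.degrees(p[2]-t),1),"iou",round(q,3),"world",np.round(p,4))
    cs,_=cv2.findContours((render(c,n,p)>.5).astype(np.uint8),cv2.RETR_EXTERNAL,cv2.CHAIN_APPROX_NONE);cv2.drawContours(ov,cs,-1,(0,0,255),1)
else: print("not seen",B)
if len(sys.argv)>3: cv2.imwrite(f"pics/{sys.argv[3]}.png",cv2.resize(ov,None,fx=1.5,fy=1.5))
E
python3 chk.py forked_plate .02 fc; python3 w.py torch_nozzle
```

```text
tcp [ 0.5698 -0.3695  0.2244] [-1.800e+02 -1.000e-02 -8.161e+01] j [-16.6  21.    1.1   0.  -70.1  24.9] F [ 1.2 -0.7 -0.2] w 0.0878 t 9.05
torch_nozzle was [ 0.5753 -0.1677 -2.6179  0.    ] wrist [ 0.5755 -0.1678 -2.4505  0.    ] deg -140.4 iou 0.66 flipped 0.66   File "chk.py", line 8
    c=cap(r,"wrist");s=R@[sx,sy]+[x,y];p0=[*s,t,z];B=[(iou(c,clean(k["pixels"],n),n,p0),i) for i,k in enumerate(T:=r.trace(n,"wrist"))]
                                                                                                                ^^^^^^^^^^^^^^^^^^^^^
SyntaxError: assignment expression cannot be used in a comprehension iterable expression
```

```bash
sed -i 's/c=cap(r,"wrist");s=/c=cap(r,"wrist");T=r.trace(n,"wrist");s=/; s/enumerate(T:=r.trace(n,"wrist"))/enumerate(T)/' chk.py; python3 chk.py forked_plate .02 fc
```

```text
forked_plate in fixture mm [ -0.6 -47.8] seat 0.0 -47.5 dyaw deg -0.4 iou 0.966 world [ 0.5692 -0.3695  0.1396  0.02  ]
```

View pics/fc.png

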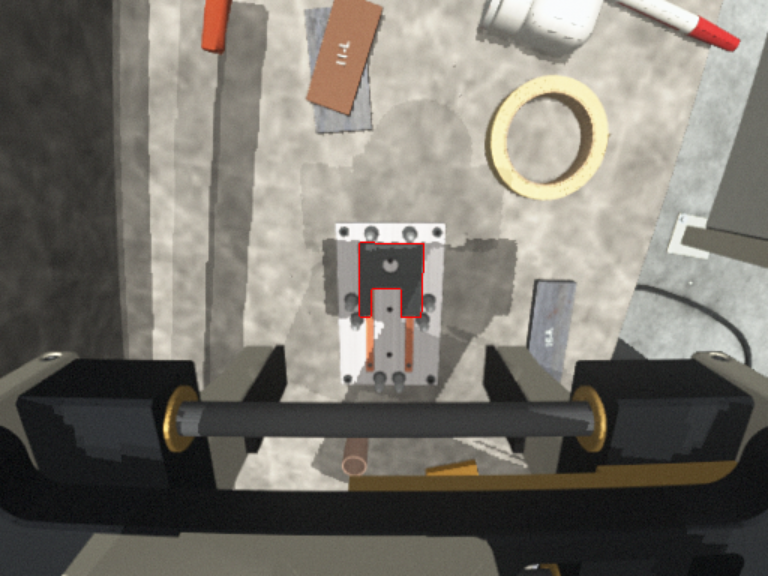

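The fork is seated within 0.6 mm, at (390,280), with its pins around it. Next is the tongue plate.

Call:
{"fn": "drive_tool", "kwargs": {"commands": [{"tx":-0.195,"ty":0.807,"tz":0,"turn":-0.657,"hand":0},{"tx":-0.195,"ty":0.807,"tz":0,"turn":-0.657,"hand":0},{"tx":-0.195,"ty":0.807,"tz":0,"turn":-0.657,"hand":0},{"tx":-0.195,"ty":0.807,"tz":0,"turn":-0.657,"hand":0},{"tx":-0.195,"ty":0.807,"tz":0,"turn":-0.657,"hand":0},{"tx":-0.195,"ty":0.807,"tz":0,"turn":-0.657,"hand":0},{"tx":-0.195,"ty":0.807,"tz":0,"turn":-0.657,"hand":0},{"tx":-0.195,"ty":0.807,"tz":0,"turn":-0.657,"hand":0},{"tx":-0.195,"ty":0.807,"tz":0,"turn":-0.657,"hand":0},{"tx":-0.195,"ty":0.807,"tz":0,"turn":-0.657,"hand":0}]}}

```text
time_s: 10.25
tcp_pos: [0.4577, 0.0914, 0.221]
eef_rot: [180.0, -0.1, -140.8]
contact_force: [1.7, 0.5, -0.1]
gripper_width: 0.0875
gripper_force: 0.0
```

Call:
{"fn": "drive_tool", "kwargs": {"commands": [{"tx":0,"ty":0,"tz":0,"turn":0,"hand":0}]}}

```text
time_s: 10.35
tcp_pos: [0.4576, 0.0944, 0.2211]
eef_rot: [180.0, -0.1, -140.4]
contact_force: [1.0, 0.5, -0.3]
gripper_width: 0.0877
gripper_force: 0.0
```

```bash
python3 w.py tongue_plate
```

```text
tcp [0.4576 0.0944 0.2211] [ 1.7995e+02 -6.0000e-02 -1.4041e+02] j [ 35.9   0.8 -24.9  -0.  -64.4 -86.3] F [ 1.   0.5 -0.3] w 0.0877 t 10.35
tongue_plate was [ 4.5300e-01  1.1460e-01  5.3988e+00 -2.3000e-03] wrist [ 0.4514  0.1124 -0.9085  0.    ] deg -52.1 iou 0.962 flipped 0.713
```

Call:
{"fn": "drive_tool", "kwargs": {"commands": [{"tx":-0.0103,"ty":0.03,"tz":-0.1,"turn":-0.019,"hand":0},{"tx":-0.0103,"ty":0.03,"tz":-0.2,"turn":-0.019,"hand":0},{"tx":-0.0103,"ty":0.03,"tz":-0.2685,"turn":-0.019,"hand":0},{"tx":-0.0103,"ty":0.03,"tz":-0.2685,"turn":-0.019,"hand":0},{"tx":-0.0103,"ty":0.03,"tz":-0.2685,"turn":-0.019,"hand":0},{"tx":-0.0103,"ty":0.03,"tz":-0.2685,"turn":-0.019,"hand":0},{"tx":-0.0103,"ty":0.03,"tz":-0.2685,"turn":-0.019,"hand":0}]}}

```text
time_s: 11.15
tcp_pos: [0.4541, 0.108, 0.0623]
eef_rot: [-180.0, 0.1, -142.5]
contact_force: [0.5, 0.9, 1.0]
gripper_width: 0.0874
gripper_force: 0.0
```

Call:
{"fn": "drive_tool", "kwargs": {"commands": [{"tx":0,"ty":0,"tz":0,"turn":0,"hand":0},{"tx":0,"ty":0,"tz":0,"turn":0,"hand":0},{"tx":0,"ty":0,"tz":0,"turn":0,"hand":0},{"tx":0,"ty":0,"tz":0,"turn":0,"hand":0},{"tx":0,"ty":0,"tz":0,"turn":0,"hand":0},{"tx":0,"ty":0,"tz":0,"turn":0,"hand":0},{"tx":0,"ty":0,"tz":0,"turn":0,"hand":0},{"tx":0,"ty":0,"tz":0,"turn":0,"hand":0}]}}

```text
time_s: 11.95
tcp_pos: [0.453, 0.1081, 0.0611]
eef_rot: [-180.0, -0.0, -142.5]
contact_force: [0.6, 0.0, -0.7]
gripper_width: 0.0878
gripper_force: 0.0
```

```bash
python3 w.py tongue_plate
```

```text
tcp [0.453  0.1081 0.0611] [-1.8000e+02 -1.0000e-02 -1.4246e+02] j [ 37.7  11.5 -37.4   0.  -41.1 -90.2] F [ 0.6  0.  -0.7] w 0.0878 t 11.95
tongue_plate was [ 0.4514  0.1124 -0.9085  0.    ] wrist [ 0.4514  0.1124 -0.902   0.    ] deg -51.7 iou 0.98 flipped 0.721
```

Call:
{"fn": "drive_tool", "kwargs": {"commands": [{"tx":-0.0027,"ty":0.0072,"tz":-0.03,"turn":0.009,"hand":0},{"tx":-0.0027,"ty":0.0072,"tz":-0.06,"turn":0.009,"hand":0},{"tx":-0.0027,"ty":0.0072,"tz":-0.08,"turn":0.009,"hand":0},{"tx":-0.0027,"ty":0.0072,"tz":-0.094,"turn":0.009,"hand":0},{"tx":-0.0027,"ty":0.0072,"tz":-0.094,"turn":0.009,"hand":0},{"tx":-0.0027,"ty":0.0072,"tz":-0.094,"turn":0.009,"hand":0},{"tx":-0.0027,"ty":0.0072,"tz":-0.094,"turn":0.009,"hand":1},{"tx":-0.0027,"ty":0.0072,"tz":-0.094,"turn":0.009,"hand":1},{"tx":-0.0027,"ty":0.0072,"tz":-0.094,"turn":0.009,"hand":1},{"tx":-0.0027,"ty":0.0072,"tz":-0.094,"turn":0.009,"hand":1}]}}

```text
time_s: 13.05
tcp_pos: [0.4516, 0.1125, 0.005]
eef_rot: [-180.0, 0.0, -141.7]
contact_force: [-0.1, 1.2, 0.2]
gripper_width: 0.0611
gripper_force: 0.0
```

Call:
{"fn": "drive_tool", "kwargs": {"commands": [{"tx":0,"ty":0,"tz":0,"turn":0,"hand":1},{"tx":0,"ty":0,"tz":0,"turn":0,"hand":1},{"tx":0,"ty":0,"tz":0,"turn":0,"hand":1}]}}

```text
time_s: 13.35
tcp_pos: [0.4515, 0.1125, 0.0049]
eef_rot: [180.0, 0.0, -141.6]
contact_force: [-0.4, 0.2, 1.4]
gripper_width: 0.0491
gripper_force: 40.0
```

Call:
{"fn": "drive_tool", "kwargs": {"commands": [{"tx":0,"ty":0,"tz":0.08,"turn":0,"hand":1},{"tx":0,"ty":0,"tz":0.16,"turn":0,"hand":1},{"tx":0,"ty":0,"tz":0.242,"turn":0,"hand":1},{"tx":0.1763,"ty":-0.6625,"tz":0.242,"turn":0.667,"hand":1},{"tx":0.1763,"ty":-0.6625,"tz":0.242,"turn":0.667,"hand":1},{"tx":0.1763,"ty":-0.6625,"tz":0.242,"turn":0.667,"hand":1},{"tx":0.1763,"ty":-0.6625,"tz":0.242,"turn":0.667,"hand":1},{"tx":0.1763,"ty":-0.6625,"tz":0.242,"turn":0.667,"hand":1},{"tx":0.1763,"ty":-0.6625,"tz":0.242,"turn":0.667,"hand":1},{"tx":0.1763,"ty":-0.6625,"tz":0.242,"turn":0.667,"hand":1}]}}

```text
time_s: 14.35
tcp_pos: [0.5292, -0.1781, 0.1495]
eef_rot: [179.9, 0.0, -89.8]
contact_force: [1.5, 1.2, -2.3]
gripper_width: 0.0491
gripper_force: 40.0
```

Call:
{"fn": "drive_tool", "kwargs": {"commands": [{"tx":0,"ty":0,"tz":0,"turn":0,"hand":1},{"tx":0,"ty":0,"tz":0,"turn":0,"hand":1},{"tx":0,"ty":0,"tz":0,"turn":0,"hand":1},{"tx":0,"ty":0,"tz":0,"turn":0,"hand":1},{"tx":0,"ty":0,"tz":0,"turn":0,"hand":1},{"tx":0,"ty":0,"tz":0,"turn":0,"hand":1}]}}

```text
time_s: 14.95
tcp_pos: [0.5296, -0.1756, 0.1503]
eef_rot: [-180.0, 0.0, -90.0]
contact_force: [0.2, 0.1, -2.3]
gripper_width: 0.0493
gripper_force: 40.0
```

Call:
{"fn": "drive_tool", "kwargs": {"commands": [{"tx":0.046,"ty":-0.182,"tz":0,"turn":0.0935,"hand":1},{"tx":0.046,"ty":-0.182,"tz":0,"turn":0.0935,"hand":1},{"tx":0.046,"ty":-0.182,"tz":0,"turn":0.0935,"hand":1},{"tx":0.046,"ty":-0.182,"tz":-0.109,"turn":0.0935,"hand":1},{"tx":0.046,"ty":-0.182,"tz":-0.109,"turn":0.0935,"hand":1},{"tx":0.046,"ty":-0.182,"tz":-0.109,"turn":0.0935,"hand":1},{"tx":0.046,"ty":-0.182,"tz":-0.109,"turn":0.0935,"hand":1},{"tx":0.046,"ty":-0.182,"tz":-0.109,"turn":0.0935,"hand":1},{"tx":0.046,"ty":-0.182,"tz":-0.109,"turn":0.0935,"hand":1},{"tx":0.046,"ty":-0.182,"tz":-0.109,"turn":0.0935,"hand":1}]}}

```text
time_s: 15.95
tcp_pos: [0.5579, -0.2856, 0.0859]
eef_rot: [-179.9, -0.0, -81.7]
contact_force: [-0.2, 0.8, -3.0]
gripper_width: 0.0489
gripper_force: 40.0
```

Call:
{"fn": "drive_tool", "kwargs": {"commands": [{"tx":0,"ty":0,"tz":0,"turn":0,"hand":1},{"tx":0,"ty":0,"tz":0,"turn":0,"hand":1},{"tx":0,"ty":0,"tz":0,"turn":0,"hand":1},{"tx":0,"ty":0,"tz":0,"turn":0,"hand":1}]}}

```text
time_s: 16.35
tcp_pos: [0.5572, -0.2857, 0.0847]
eef_rot: [180.0, -0.0, -81.7]
contact_force: [0.3, 0.5, -1.7]
gripper_width: 0.0492
gripper_force: 40.0
```

```bash
cat > held.py <<'E'
import sys
from plant import r
from h import *
n=sys.argv[1];c=r.capture("wrist");c["W"]=np.diag([1,-1,-1,1.])@np.array(c["T_tool_cam"])
ov=c["frame"][:,:,::-1].copy()
for p in ([0,0,np.pi/2,float(sys.argv[2])],):
    cs,_=cv2.findContours((render(c,n,p)>.5).astype(np.uint8),cv2.RETR_EXTERNAL,cv2.CHAIN_APPROX_NONE);cv2.drawContours(ov,cs,-1,(0,0,255),1)
cv2.imwrite(f"pics/{sys.argv[3]}.png",cv2.resize(ov,None,fx=1.5,fy=1.5))
E
python3 held.py tongue_plate -.0049 th
```

```text
(no output)
```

View pics/th.png

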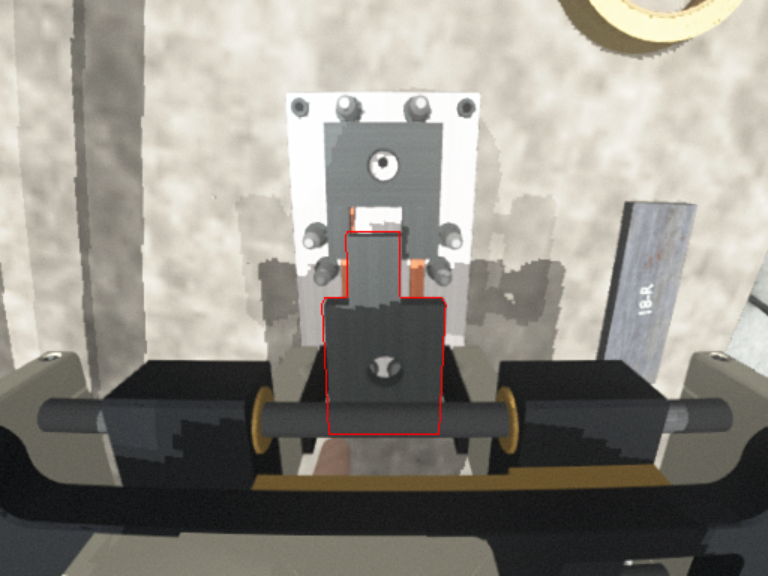

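The held tongue at (385,340) lies on its predicted outline and lines up with the notch at (378,217). Lowering it.

Call:
{"fn": "drive_tool", "kwargs": {"commands": [{"tx":0,"ty":0.001,"tz":-0.03,"turn":0.001,"hand":1},{"tx":0,"ty":0.001,"tz":-0.05,"turn":0.001,"hand":1},{"tx":0,"ty":0.001,"tz":-0.06,"turn":0.001,"hand":1},{"tx":0,"ty":0.001,"tz":-0.07,"turn":0.001,"hand":1},{"tx":0,"ty":0.001,"tz":-0.078,"turn":0.001,"hand":1},{"tx":0,"ty":0.001,"tz":-0.086,"turn":0.001,"hand":1},{"tx":0,"ty":0.001,"tz":-0.093,"turn":0.001,"hand":1},{"tx":0,"ty":0.001,"tz":-0.098,"turn":0.001,"hand":1},{"tx":0,"ty":0.001,"tz":-0.098,"turn":0.001,"hand":1},{"tx":0,"ty":0.001,"tz":-0.098,"turn":0.001,"hand":1}]}}

```text
time_s: 17.4
tcp_pos: [0.5573, -0.2851, 0.026]
eef_rot: [-180.0, -0.0, -81.6]
contact_force: [-0.1, -0.7, -2.0]
gripper_width: 0.0488
gripper_force: 40.0
```

Call:
{"fn": "drive_tool", "kwargs": {"commands": [{"tx":0,"ty":0,"tz":-0.001,"turn":0,"hand":1},{"tx":0,"ty":0,"tz":-0.001,"turn":0,"hand":0},{"tx":0,"ty":0,"tz":-0.001,"turn":0,"hand":0},{"tx":0,"ty":0,"tz":-0.001,"turn":0,"hand":0},{"tx":0,"ty":0,"tz":-0.001,"turn":0,"hand":0},{"tx":0,"ty":0,"tz":-0.001,"turn":0,"hand":0},{"tx":0,"ty":0,"tz":0.08,"turn":0,"hand":0},{"tx":0,"ty":0,"tz":0.16,"turn":0,"hand":0},{"tx":0,"ty":0,"tz":0.25,"turn":0,"hand":0},{"tx":0,"ty":0,"tz":0.333,"turn":0,"hand":0}]}}

```text
time_s: 18.4
tcp_pos: [0.5568, -0.2849, 0.224]
eef_rot: [-180.0, -0.0, -81.6]
contact_force: [1.8, -0.1, -0.4]
gripper_width: 0.0877
gripper_force: 0.0
```

```bash
python3 chk.py tongue_plate .02;python3 chk.py forked_plate .02; python3 w.py torch_nozzle
```

```text
tongue_plate in fixture mm [-1.1 37.2] seat 0.0 37.5 dyaw deg -0.1 iou 0.947 world [ 0.5563 -0.2855  0.1449  0.02  ]
forked_plate in fixture mm [ -0.1 -48.2] seat 0.0 -47.5 dyaw deg -0.5 iou 0.948 world [ 0.5698 -0.3698  0.1391  0.02  ]
tcp [ 0.5578 -0.2851  0.2236] [-1.798e+02 -5.000e-02 -8.161e+01] j [ -9.2  16.   -6.2  -0.  -67.6  17.6] F [ 0.2  0.4 -0.8] w 0.0871 t 18.6
torch_nozzle was [ 0.5753 -0.1677 -2.6179  0.    ] wrist [ 0.5756 -0.169  -2.4889  0.    ] deg -142.6 iou 0.884 flipped 0.884
```

Call:
{"fn": "drive_tool", "kwargs": {"commands": [{"tx":-0.179,"ty":0.3145,"tz":0,"turn":0.152,"hand":0},{"tx":-0.179,"ty":0.3145,"tz":0,"turn":0.152,"hand":0},{"tx":-0.179,"ty":0.3145,"tz":0,"turn":0.152,"hand":0},{"tx":-0.179,"ty":0.3145,"tz":0,"turn":0.152,"hand":0},{"tx":-0.179,"ty":0.3145,"tz":0,"turn":0.152,"hand":0},{"tx":-0.179,"ty":0.3145,"tz":0,"turn":0.152,"hand":0},{"tx":-0.179,"ty":0.3145,"tz":-0.1,"turn":0.152,"hand":0},{"tx":-0.179,"ty":0.3145,"tz":-0.18,"turn":0.152,"hand":0},{"tx":-0.179,"ty":0.3145,"tz":-0.18,"turn":0.152,"hand":0},{"tx":-0.179,"ty":0.3145,"tz":-0.18,"turn":0.152,"hand":0}]}}

```text
time_s: 19.7
tcp_pos: [0.4488, -0.0972, 0.1125]
eef_rot: [179.7, 0.0, -67.9]
contact_force: [0.6, 0.1, 0.8]
gripper_width: 0.0878
gripper_force: 0.0
```

Call:
{"fn": "drive_tool", "kwargs": {"commands": [{"tx":0,"ty":0,"tz":0,"turn":0,"hand":0},{"tx":0,"ty":0,"tz":0,"turn":0,"hand":0},{"tx":0,"ty":0,"tz":0,"turn":0,"hand":0},{"tx":0,"ty":0,"tz":0,"turn":0,"hand":0},{"tx":0,"ty":0,"tz":0,"turn":0,"hand":0}]}}

```text
time_s: 20.2
tcp_pos: [0.45, -0.0963, 0.1145]
eef_rot: [-179.9, -0.0, -67.9]
contact_force: [0.2, 0.9, -0.2]
gripper_width: 0.0877
gripper_force: 0.0
```

```bash
python3 w.py short_plate s1
```

```text
tcp [ 0.45   -0.0963  0.1145] [-1.7993e+02 -1.0000e-02 -6.7920e+01] j [ 12.6   6.5 -34.5   0.  -48.9   9.5] F [ 0.2  0.9 -0.2] w 0.0877 t 20.2
[[0.001, -0.952, -0.306, 0.084], [1.0, 0.0, 0.002, 0.0], [-0.001, -0.306, 0.952, -0.157], [0.0, 0.0, 0.0, 1.0]]
short_plate was [ 4.502e-01 -9.640e-02  3.528e+00 -1.700e-03] wrist [ 0.4473 -0.099  -2.7637  0.    ] deg -158.3 iou 0.975 flipped 0.975
```

View pics/s1.png

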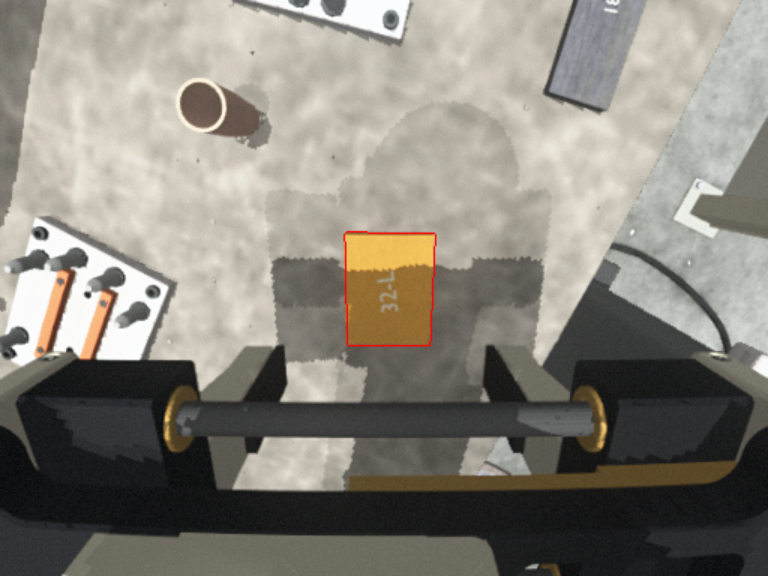

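The yellow plate sits at (390,290) and matches the outline. Gripping it.

Call:
{"fn": "drive_tool", "kwargs": {"commands": [{"tx":-0.0045,"ty":-0.0045,"tz":-0.07,"turn":-0.004,"hand":0},{"tx":-0.0045,"ty":-0.0045,"tz":-0.13,"turn":-0.004,"hand":0},{"tx":-0.0045,"ty":-0.0045,"tz":-0.165,"turn":-0.004,"hand":0},{"tx":-0.0045,"ty":-0.0045,"tz":-0.183,"turn":-0.004,"hand":0},{"tx":-0.0045,"ty":-0.0045,"tz":-0.183,"turn":-0.004,"hand":0},{"tx":-0.0045,"ty":-0.0045,"tz":-0.183,"turn":-0.004,"hand":0},{"tx":-0.0045,"ty":-0.0045,"tz":-0.183,"turn":-0.004,"hand":1},{"tx":-0.0045,"ty":-0.0045,"tz":-0.183,"turn":-0.004,"hand":1},{"tx":-0.0045,"ty":-0.0045,"tz":-0.183,"turn":-0.004,"hand":1},{"tx":-0.0045,"ty":-0.0045,"tz":-0.183,"turn":-0.004,"hand":1}]}}

```text
time_s: 21.3
tcp_pos: [0.4476, -0.0989, 0.0046]
eef_rot: [-179.9, -0.0, -68.3]
contact_force: [2.1, 0.9, 0.2]
gripper_width: 0.0615
gripper_force: 0.9
```

Call:
{"fn": "drive_tool", "kwargs": {"commands": [{"tx":0,"ty":0,"tz":0,"turn":0,"hand":1},{"tx":0,"ty":0,"tz":0,"turn":0,"hand":1},{"tx":0,"ty":0,"tz":0,"turn":0,"hand":1}]}}

```text
time_s: 21.6
tcp_pos: [0.4477, -0.0989, 0.0045]
eef_rot: [-179.9, -0.0, -68.3]
contact_force: [-0.2, 1.6, 5.8]
gripper_width: 0.0594
gripper_force: 40.0
```

Call:
{"fn": "drive_tool", "kwargs": {"commands": [{"tx":0,"ty":0,"tz":0.08,"turn":0,"hand":1},{"tx":0,"ty":0,"tz":0.16,"turn":0,"hand":1},{"tx":0.345,"ty":0.283,"tz":0.36,"turn":-0.332,"hand":1},{"tx":0.345,"ty":0.283,"tz":0.36,"turn":-0.332,"hand":1},{"tx":0.345,"ty":0.283,"tz":0.36,"turn":-0.332,"hand":1},{"tx":0.345,"ty":0.283,"tz":0.36,"turn":-0.332,"hand":1},{"tx":0.345,"ty":0.283,"tz":0.36,"turn":-0.332,"hand":1},{"tx":0.345,"ty":0.283,"tz":0.36,"turn":-0.332,"hand":1},{"tx":0.345,"ty":0.283,"tz":0.36,"turn":-0.332,"hand":1},{"tx":0.345,"ty":0.283,"tz":0.36,"turn":-0.332,"hand":1}]}}

```text
time_s: 22.6
tcp_pos: [0.6536, 0.0714, 0.2183]
eef_rot: [179.8, -0.0, -98.1]
contact_force: [-1.1, -0.0, -4.7]
gripper_width: 0.0593
gripper_force: 40.0
```

Call:
{"fn": "drive_tool", "kwargs": {"commands": [{"tx":0,"ty":0,"tz":0,"turn":0,"hand":1},{"tx":0,"ty":0,"tz":0,"turn":0,"hand":1},{"tx":0,"ty":0,"tz":0,"turn":0,"hand":1},{"tx":0,"ty":0,"tz":0,"turn":0,"hand":1},{"tx":0,"ty":0,"tz":0,"turn":0,"hand":1}]}}

```text
time_s: 23.1
tcp_pos: [0.6539, 0.0705, 0.2202]
eef_rot: [-180.0, 0.0, -98.2]
contact_force: [0.1, -0.3, -3.9]
gripper_width: 0.059
gripper_force: 40.0
```

```bash
python3 w.py plate_fixture; python3 seat.py short_plate; python3 held.py short_plate -.0045 sh
```

```text
tcp [0.6539 0.0705 0.2202] [-1.7999e+02  1.0000e-02 -9.8180e+01] j [ 23.1  19.1  -2.2  -0.  -68.6 -31.3] F [ 0.1 -0.3 -3.9] w 0.059 t 23.1
plate_fixture was [ 0.6491  0.0102 -0.1425 -0.0011] wrist [ 0.6477  0.0073 -0.1246  0.    ] deg -7.1 iou 0.982 flipped 0.982 
seat [0.6477 0.0073] toolyaw -97.14 or +180
```

View pics/sh.png

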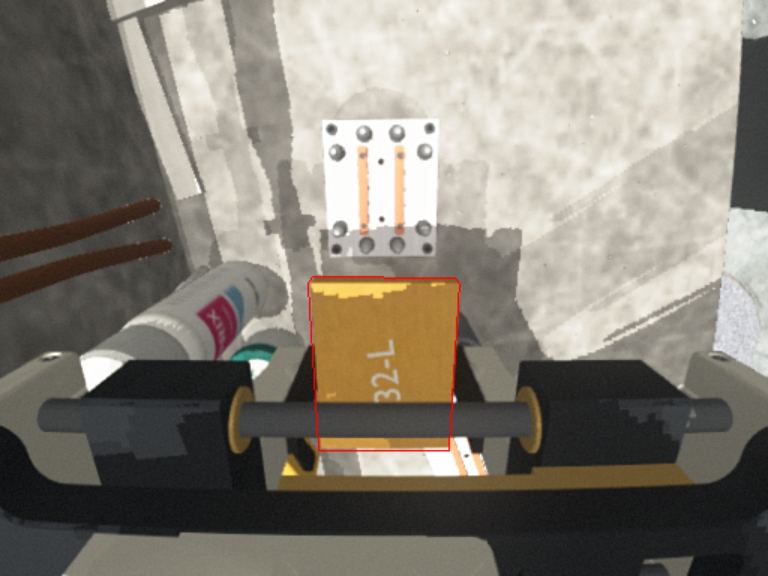

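The plate is held as predicted. The fixture at (380,188) fits with yaw -7.1°. Moving over it.

Call:
{"fn": "drive_tool", "kwargs": {"commands": [{"tx":-0.0103,"ty":-0.1053,"tz":-0.08,"turn":0.0117,"hand":1},{"tx":-0.0103,"ty":-0.1053,"tz":-0.15,"turn":0.0117,"hand":1},{"tx":-0.0103,"ty":-0.1053,"tz":-0.225,"turn":0.0117,"hand":1},{"tx":-0.0103,"ty":-0.1053,"tz":-0.225,"turn":0.0117,"hand":1},{"tx":-0.0103,"ty":-0.1053,"tz":-0.225,"turn":0.0117,"hand":1},{"tx":-0.0103,"ty":-0.1053,"tz":-0.225,"turn":0.0117,"hand":1},{"tx":-0.0103,"ty":-0.1053,"tz":-0.225,"turn":0.0117,"hand":1},{"tx":-0.0103,"ty":-0.1053,"tz":-0.225,"turn":0.0117,"hand":1},{"tx":-0.0103,"ty":-0.1053,"tz":-0.225,"turn":0.0117,"hand":1},{"tx":-0.0103,"ty":-0.1053,"tz":-0.225,"turn":0.0117,"hand":1}]}}

```text
time_s: 24.25
tcp_pos: [0.6482, 0.0079, 0.0858]
eef_rot: [-179.9, 0.0, -97.1]
contact_force: [-0.0, -1.0, -3.6]
gripper_width: 0.0592
gripper_force: 40.0
```

Call:
{"fn": "drive_tool", "kwargs": {"commands": [{"tx":0,"ty":0,"tz":0,"turn":0,"hand":1},{"tx":0,"ty":0,"tz":0,"turn":0,"hand":1}]}}

```text
time_s: 24.45
tcp_pos: [0.6479, 0.0076, 0.0851]
eef_rot: [-180.0, 0.0, -97.1]
contact_force: [-0.5, 0.6, -3.2]
gripper_width: 0.0591
gripper_force: 40.0
```

Good. Lower to 0.0255.

Call:
{"fn": "drive_tool", "kwargs": {"commands": [{"tx":0,"ty":0,"tz":-0.03,"turn":0,"hand":1},{"tx":0,"ty":0,"tz":-0.05,"turn":0,"hand":1},{"tx":0,"ty":0,"tz":-0.06,"turn":0,"hand":1},{"tx":0,"ty":0,"tz":-0.07,"turn":0,"hand":1},{"tx":0,"ty":0,"tz":-0.078,"turn":0,"hand":1},{"tx":0,"ty":0,"tz":-0.086,"turn":0,"hand":1},{"tx":0,"ty":0,"tz":-0.093,"turn":0,"hand":1},{"tx":0,"ty":0,"tz":-0.099,"turn":0,"hand":1},{"tx":0,"ty":0,"tz":-0.099,"turn":0,"hand":1},{"tx":0,"ty":0,"tz":-0.099,"turn":0,"hand":1}]}}

```text
time_s: 25.45
tcp_pos: [0.648, 0.0076, 0.0257]
eef_rot: [-180.0, -0.0, -97.1]
contact_force: [1.1, -0.3, -3.6]
gripper_width: 0.0594
gripper_force: 40.0
```

Call:
{"fn": "drive_tool", "kwargs": {"commands": [{"tx":0,"ty":0,"tz":-0.001,"turn":0,"hand":1},{"tx":0,"ty":0,"tz":-0.001,"turn":0,"hand":0},{"tx":0,"ty":0,"tz":-0.001,"turn":0,"hand":0},{"tx":0,"ty":0,"tz":-0.001,"turn":0,"hand":0},{"tx":0,"ty":0,"tz":-0.001,"turn":0,"hand":0},{"tx":0,"ty":0,"tz":-0.001,"turn":0,"hand":0},{"tx":0,"ty":0,"tz":0.08,"turn":0,"hand":0},{"tx":0,"ty":0,"tz":0.16,"turn":0,"hand":0},{"tx":0,"ty":0,"tz":0.25,"turn":0,"hand":0},{"tx":0,"ty":0,"tz":0.333,"turn":0,"hand":0}]}}

```text
time_s: 26.45
tcp_pos: [0.6475, 0.0075, 0.2238]
eef_rot: [-180.0, -0.0, -97.1]
contact_force: [1.3, 0.7, -0.4]
gripper_width: 0.0877
gripper_force: 0.0
```

```bash
python3 chk.py short_plate .02; python3 -c "
from plant import r;s=r.get_state();print(s['tcp_pos'],s['eef_rot'],s['time_s'])"
```

```text
short_plate in fixture mm [-1.1 -0.8] seat 0.0 0.0 dyaw deg 0.3 iou 0.967 world [ 0.6465  0.0066 -0.1201  0.02  ]
[0.65170826 0.00774177 0.23060905] [-179.25271049    0.17946309  -97.05149337] 26.55
```

Call:
{"fn": "drive_tool", "kwargs": {"commands": [{"tx":-0.4215,"ty":-0.535,"tz":0,"turn":0.162,"hand":0},{"tx":-0.4215,"ty":-0.535,"tz":0,"turn":0.162,"hand":0},{"tx":-0.4215,"ty":-0.535,"tz":0,"turn":0.162,"hand":0},{"tx":-0.4215,"ty":-0.535,"tz":0,"turn":0.162,"hand":0},{"tx":-0.4215,"ty":-0.535,"tz":0,"turn":0.162,"hand":0},{"tx":-0.4215,"ty":-0.535,"tz":0,"turn":0.162,"hand":0},{"tx":-0.4215,"ty":-0.535,"tz":0,"turn":0.162,"hand":0},{"tx":-0.4215,"ty":-0.535,"tz":0,"turn":0.162,"hand":0},{"tx":-0.4215,"ty":-0.535,"tz":-0.1,"turn":0.162,"hand":0},{"tx":-0.4215,"ty":-0.535,"tz":-0.18,"turn":0.162,"hand":0}]}}

```text
time_s: 27.55
tcp_pos: [0.3949, -0.3151, 0.1226]
eef_rot: [-179.7, -0.1, -82.7]
contact_force: [1.4, -0.1, -1.7]
gripper_width: 0.0878
gripper_force: 0.0
```

Call:
{"fn": "drive_tool", "kwargs": {"commands": [{"tx":0,"ty":0,"tz":0,"turn":0,"hand":0},{"tx":0,"ty":0,"tz":0,"turn":0,"hand":0},{"tx":0,"ty":0,"tz":0,"turn":0,"hand":0},{"tx":0,"ty":0,"tz":0,"turn":0,"hand":0},{"tx":0,"ty":0,"tz":0,"turn":0,"hand":0},{"tx":0,"ty":0,"tz":0,"turn":0,"hand":0}]}}

```text
time_s: 28.15
tcp_pos: [0.3958, -0.3132, 0.1232]
eef_rot: [-179.9, -0.0, -82.5]
contact_force: [-0.5, 0.3, -0.7]
gripper_width: 0.0877
gripper_force: 0.0
```

```bash
python3 w.py long_bar b1
```

```text
tcp [ 0.3958 -0.3132  0.1232] [-1.799e+02 -5.000e-02 -8.250e+01] j [-16.   10.  -28.7   0.  -51.2  23.5] F [-0.5  0.3 -0.7] w 0.0877 t 28.15
[[0.001, -0.952, -0.305, 0.084], [1.0, 0.0, 0.001, 0.0], [-0.001, -0.305, 0.952, -0.157], [0.0, 0.0, 0.0, 1.0]]
long_bar was [ 3.9510e-01 -3.1330e-01  3.2723e+00 -2.1000e-03] wrist [ 0.3943 -0.3152 -3.0088  0.    ] deg -172.4 iou 0.979 flipped 0.979
```

View pics/b1.png

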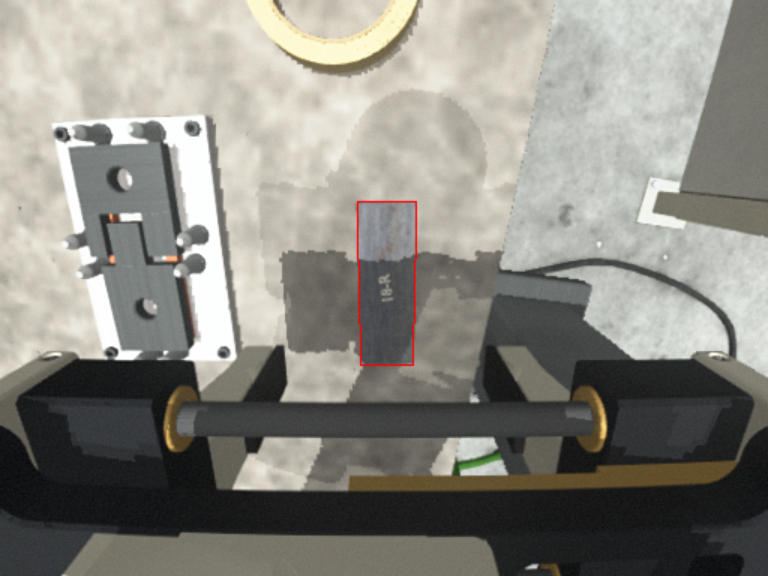

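The bar at (387,283) matches its outline, and the joint pair at left lies nested and flat. Gripping the bar.

Call:
{"fn": "drive_tool", "kwargs": {"commands": [{"tx":-0.0025,"ty":-0.0033,"tz":-0.08,"turn":0.001,"hand":0},{"tx":-0.0025,"ty":-0.0033,"tz":-0.14,"turn":0.001,"hand":0},{"tx":-0.0025,"ty":-0.0033,"tz":-0.18,"turn":0.001,"hand":0},{"tx":-0.0025,"ty":-0.0033,"tz":-0.197,"turn":0.001,"hand":0},{"tx":-0.0025,"ty":-0.0033,"tz":-0.197,"turn":0.001,"hand":0},{"tx":-0.0025,"ty":-0.0033,"tz":-0.197,"turn":0.001,"hand":0},{"tx":-0.0025,"ty":-0.0033,"tz":-0.197,"turn":0.001,"hand":1},{"tx":-0.0025,"ty":-0.0033,"tz":-0.197,"turn":0.001,"hand":1},{"tx":-0.0025,"ty":-0.0033,"tz":-0.197,"turn":0.001,"hand":1},{"tx":-0.0025,"ty":-0.0033,"tz":-0.197,"turn":0.001,"hand":1}]}}

```text
time_s: 29.25
tcp_pos: [0.3939, -0.3153, 0.0045]
eef_rot: [-180.0, -0.0, -82.4]
contact_force: [-0.2, 1.0, -0.5]
gripper_width: 0.0613
gripper_force: 0.0
```

Call:
{"fn": "drive_tool", "kwargs": {"commands": [{"tx":0,"ty":0,"tz":0,"turn":0,"hand":1},{"tx":0,"ty":0,"tz":0,"turn":0,"hand":1},{"tx":0,"ty":0,"tz":0,"turn":0,"hand":1},{"tx":0,"ty":0,"tz":0,"turn":0,"hand":1}]}}

```text
time_s: 29.65
tcp_pos: [0.3939, -0.3153, 0.004]
eef_rot: [-180.0, -0.0, -82.4]
contact_force: [1.3, -0.7, 0.4]
gripper_width: 0.0394
gripper_force: 40.0
```

Call:
{"fn": "drive_tool", "kwargs": {"commands": [{"tx":0,"ty":0,"tz":0.08,"turn":0,"hand":1},{"tx":0.01,"ty":0.02,"tz":0.16,"turn":0,"hand":1},{"tx":0.05,"ty":0.08,"tz":0.24,"turn":0.041,"hand":1},{"tx":0.1,"ty":0.16,"tz":0.32,"turn":0.041,"hand":1},{"tx":0.15,"ty":0.24,"tz":0.377,"turn":0.041,"hand":1},{"tx":0.2,"ty":0.9,"tz":0.377,"turn":0.041,"hand":1},{"tx":0.2,"ty":0.9,"tz":0.377,"turn":0.041,"hand":1},{"tx":0.2,"ty":0.9,"tz":0.377,"turn":0.041,"hand":1},{"tx":0.2,"ty":0.9,"tz":0.377,"turn":0.041,"hand":1},{"tx":0.2,"ty":0.9,"tz":0.377,"turn":0.041,"hand":1}]}}

```text
time_s: 30.65
tcp_pos: [0.4894, 0.0403, 0.2163]
eef_rot: [179.9, 0.0, -78.8]
contact_force: [1.8, -0.3, -4.3]
gripper_width: 0.0394
gripper_force: 40.0
```

Call:
{"fn": "drive_tool", "kwargs": {"commands": [{"tx":0.148,"ty":0.606,"tz":0.02,"turn":0,"hand":1},{"tx":0.148,"ty":0.606,"tz":0.02,"turn":0,"hand":1},{"tx":0.148,"ty":0.606,"tz":0.02,"turn":0,"hand":1},{"tx":0.148,"ty":0.606,"tz":0.02,"turn":0,"hand":1},{"tx":0.148,"ty":0.606,"tz":0.02,"turn":0,"hand":1},{"tx":0.148,"ty":0.606,"tz":0.02,"turn":0,"hand":1},{"tx":0.148,"ty":0.606,"tz":0.02,"turn":0,"hand":1},{"tx":0.148,"ty":0.606,"tz":0.02,"turn":0,"hand":1},{"tx":0.148,"ty":0.606,"tz":0.02,"turn":0,"hand":1},{"tx":0.148,"ty":0.606,"tz":0.02,"turn":0,"hand":1}]}}

```text
time_s: 31.65
tcp_pos: [0.5784, 0.4021, 0.2265]
eef_rot: [179.8, -0.1, -78.7]
contact_force: [0.5, -1.3, -3.6]
gripper_width: 0.0394
gripper_force: 40.0
```

Call:
{"fn": "drive_tool", "kwargs": {"commands": [{"tx":0,"ty":0,"tz":0,"turn":0,"hand":1},{"tx":0,"ty":0,"tz":0,"turn":0,"hand":1},{"tx":0,"ty":0,"tz":0,"turn":0,"hand":1},{"tx":0,"ty":0,"tz":0,"turn":0,"hand":1},{"tx":0,"ty":0,"tz":0,"turn":0,"hand":1}]}}

```text
time_s: 32.15
tcp_pos: [0.5794, 0.4017, 0.2291]
eef_rot: [-180.0, 0.0, -78.8]
contact_force: [0.5, -0.5, -4.1]
gripper_width: 0.0395
gripper_force: 40.0
```

```bash
python3 w.py bar_fixture,pipe_offcut; python3 seat.py long_bar; python3 held.py long_bar -.004 bh
```

```text
tcp [0.5794 0.4017 0.2291] [-1.7998e+02  2.0000e-02 -7.8770e+01] j [ 50.5  23.3   5.1  -0.  -71.8 -39.3] F [ 0.5 -0.5 -4.1] w 0.0395 t 32.15
bar_fixture was [ 5.9690e-01  3.0610e-01  3.3387e+00 -1.8000e-03] wrist [ 0.5952  0.3044 -2.932   0.    ] deg -168.0 iou 0.937 flipped 0.937 
pipe_offcut not seen []
seat [0.5952 0.3044] toolyaw -77.99 or +180
```

View pics/bh.png

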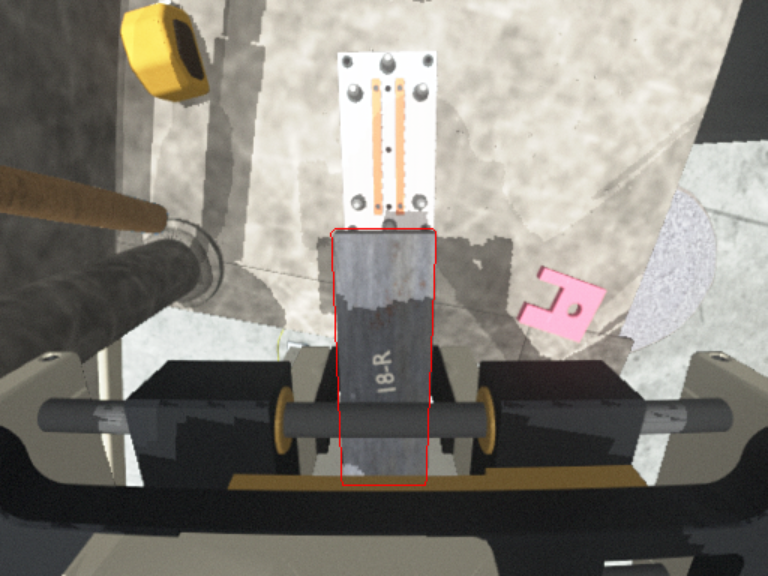

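The bar is held as predicted. Its front edge hides the fixture's near end at (390,225), so I back off 35 mm and measure again.

Call:
{"fn": "drive_tool", "kwargs": {"commands": [{"tx":-0.01,"ty":0.058,"tz":0.02,"turn":0.008,"hand":1},{"tx":-0.01,"ty":0.058,"tz":0.02,"turn":0.008,"hand":1},{"tx":-0.01,"ty":0.058,"tz":0.02,"turn":0.008,"hand":1},{"tx":-0.01,"ty":0.058,"tz":0.02,"turn":0.008,"hand":1},{"tx":-0.01,"ty":0.058,"tz":0.02,"turn":0.008,"hand":1},{"tx":-0.01,"ty":0.058,"tz":0.02,"turn":0.008,"hand":1}]}}

```text
time_s: 32.95
tcp_pos: [0.5735, 0.4363, 0.2407]
eef_rot: [180.0, -0.0, -78.1]
contact_force: [-0.3, 0.1, -3.5]
gripper_width: 0.0391
gripper_force: 40.0
```

```bash
python3 w.py bar_fixture,pipe_offcut; python3 seat.py long_bar
```

```text
tcp [0.5735 0.4363 0.2407] [ 1.7999e+02 -1.0000e-02 -7.8060e+01] j [ 52.7  24.5   8.5   0.  -74.  -40.8] F [-0.3  0.1 -3.5] w 0.0391 t 32.95
bar_fixture was [ 0.5952  0.3044 -2.932   0.    ] wrist [ 0.5951  0.3045 -2.9278  0.    ] deg -167.7 iou 0.98 flipped 0.98 
pipe_offcut not seen []
seat [0.5951 0.3045] toolyaw -77.75 or +180
```

Call:
{"fn": "drive_tool", "kwargs": {"commands": [{"tx":0.036,"ty":-0.2197,"tz":-0.08,"turn":0.003,"hand":1},{"tx":0.036,"ty":-0.2197,"tz":-0.15,"turn":0.003,"hand":1},{"tx":0.036,"ty":-0.2197,"tz":-0.2,"turn":0.003,"hand":1},{"tx":0.036,"ty":-0.2197,"tz":-0.26,"turn":0.003,"hand":1},{"tx":0.036,"ty":-0.2197,"tz":-0.26,"turn":0.003,"hand":1},{"tx":0.036,"ty":-0.2197,"tz":-0.26,"turn":0.003,"hand":1},{"tx":0.036,"ty":-0.2197,"tz":-0.26,"turn":0.003,"hand":1},{"tx":0.036,"ty":-0.2197,"tz":-0.26,"turn":0.003,"hand":1},{"tx":0.036,"ty":-0.2197,"tz":-0.26,"turn":0.003,"hand":1},{"tx":0.036,"ty":-0.2197,"tz":-0.26,"turn":0.003,"hand":1}]}}

```text
time_s: 34.1
tcp_pos: [0.5953, 0.306, 0.0861]
eef_rot: [-179.9, 0.1, -77.7]
contact_force: [1.1, -0.3, -4.0]
gripper_width: 0.0392
gripper_force: 40.0
```

Call:
{"fn": "drive_tool", "kwargs": {"commands": [{"tx":0,"ty":0,"tz":0,"turn":0,"hand":1},{"tx":0,"ty":0,"tz":0,"turn":0,"hand":1},{"tx":0,"ty":0,"tz":0,"turn":0,"hand":1}]}}

```text
time_s: 34.4
tcp_pos: [0.5949, 0.3051, 0.0849]
eef_rot: [-180.0, 0.0, -77.8]
contact_force: [-0.3, 0.7, -3.9]
gripper_width: 0.0389
gripper_force: 40.0
```

Call:
{"fn": "drive_tool", "kwargs": {"commands": [{"tx":0,"ty":-0.0005,"tz":-0.03,"turn":0,"hand":1},{"tx":0,"ty":-0.0005,"tz":-0.05,"turn":0,"hand":1},{"tx":0,"ty":-0.0005,"tz":-0.06,"turn":0,"hand":1},{"tx":0,"ty":-0.0005,"tz":-0.07,"turn":0,"hand":1},{"tx":0,"ty":-0.0005,"tz":-0.078,"turn":0,"hand":1},{"tx":0,"ty":-0.0005,"tz":-0.086,"turn":0,"hand":1},{"tx":0,"ty":-0.0005,"tz":-0.093,"turn":0,"hand":1},{"tx":0,"ty":-0.0005,"tz":-0.099,"turn":0,"hand":1},{"tx":0,"ty":-0.0005,"tz":-0.099,"turn":0,"hand":1},{"tx":0,"ty":-0.0005,"tz":-0.099,"turn":0,"hand":1}]}}

```text
time_s: 35.4
tcp_pos: [0.595, 0.3047, 0.0254]
eef_rot: [-180.0, -0.0, -77.8]
contact_force: [-0.2, 0.9, -4.5]
gripper_width: 0.0392
gripper_force: 40.0
```

Call:
{"fn": "drive_tool", "kwargs": {"commands": [{"tx":0,"ty":0,"tz":-0.001,"turn":0,"hand":1},{"tx":0,"ty":0,"tz":-0.001,"turn":0,"hand":0},{"tx":0,"ty":0,"tz":-0.001,"turn":0,"hand":0},{"tx":0,"ty":0,"tz":-0.001,"turn":0,"hand":0},{"tx":0,"ty":0,"tz":-0.001,"turn":0,"hand":0},{"tx":0,"ty":0,"tz":-0.001,"turn":0,"hand":0},{"tx":0,"ty":0,"tz":0.08,"turn":0,"hand":0},{"tx":0,"ty":0,"tz":0.16,"turn":0,"hand":0},{"tx":0,"ty":0,"tz":0.25,"turn":0,"hand":0},{"tx":0,"ty":0,"tz":0.333,"turn":0,"hand":0}]}}

```text
time_s: 36.4
tcp_pos: [0.5947, 0.3045, 0.2235]
eef_rot: [-180.0, -0.0, -77.8]
contact_force: [0.9, 1.2, -0.3]
gripper_width: 0.0873
gripper_force: 0.0
```

```bash
python3 chk.py long_bar .02; python3 w.py pipe_offcut
```

```text
long_bar in fixture mm [ 1.5 -0.2] seat 0.0 0.0 dyaw deg -0.1 iou 0.944 world [ 0.5936  0.3044 -2.9294  0.02  ]
tcp [0.5983 0.3066 0.2306] [-179.26    0.27  -77.7 ] j [ 43.8  19.7  -0.1   0.2 -69.4 -31.6] F [ 0.6 -0.1  0.2] w 0.0877 t 36.5
pipe_offcut not seen []
```

Call:
{"fn": "drive_tool", "kwargs": {"commands": [{"tx":0.008,"ty":-0.175,"tz":0,"turn":0,"hand":0},{"tx":0.008,"ty":-0.175,"tz":0,"turn":0,"hand":0},{"tx":0.008,"ty":-0.175,"tz":0,"turn":0,"hand":0},{"tx":0.008,"ty":-0.175,"tz":0,"turn":0,"hand":0},{"tx":0.008,"ty":-0.175,"tz":0,"turn":0,"hand":0},{"tx":0.008,"ty":-0.175,"tz":0,"turn":0,"hand":0},{"tx":0.008,"ty":-0.175,"tz":0,"turn":0,"hand":0}]}}

```text
time_s: 37.3
tcp_pos: [0.5996, 0.2008, 0.2209]
eef_rot: [180.0, -0.0, -77.7]
contact_force: [-0.7, 1.0, -0.3]
gripper_width: 0.0876
gripper_force: 0.0
```

```bash
python3 w.py pipe_offcut p1
python3 - <<'E'
from plant import r
from h import *
st=r.get_state();c=cap(r,"wrist");T=r.trace("pipe_offcut","wrist")
for t in T[:2]:
    m=clean(t["pixels"],"pipe_offcut");print(t["score"],t["extent"],fit([(c,m)],"pipe_offcut",[.603,.153,0,0]),fit([(c,m)],"pipe_offcut",[.603,.153,0,0],free_z=True))
E
```

```text
tcp [0.5996 0.2008 0.2209] [ 1.7997e+02 -1.0000e-02 -7.7690e+01] j [ 36.2  16.8  -5.5  -0.  -67.7 -23.9] F [-0.7  1.  -0.3] w 0.0876 t 37.3
[[0.001, -0.952, -0.306, 0.084], [1.0, 0.0, 0.001, 0.0], [-0.001, -0.306, 0.952, -0.157], [0.0, 0.0, 0.0, 1.0]]
pipe_offcut was [6.0320e-01 1.5290e-01 1.3192e+00 2.0000e-04] wrist [0.6021 0.1534 1.4809 0.    ] deg 84.9 iou 0.973 flipped 0.973 
0.69 [241.7, 120.3, 285.5, 164.5] ([np.float64(0.6018499907923003), np.float64(0.15342712028121203), np.float64(0.12467970970246149), 0], np.float64(0.9660416169259308)) ([np.float64(0.6016733251347751), np.float64(0.15393521937837004), np.float64(0.11442956723462883), np.float64(-0.005876402002407697)], np.float64(0.9747979930495688))
0.16 [232.2, 205.3, 258.8, 266.9] ([np.float64(0.603), np.float64(0.153), np.float64(0.0), 0], np.float64(0.0)) ([np.float64(0.603), np.float64(0.153), np.float64(0.0), np.float64(0.0)], np.float64(0.0))
```

View pics/p1.png

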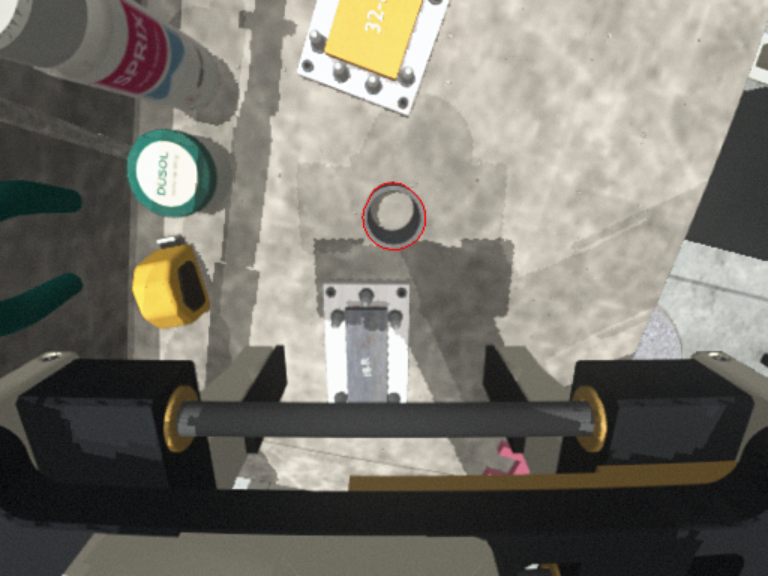

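The pipe stands at (395,215), the yellow plate is seated at (370,40) and the bar is seated at (366,350). The grasp is clear.

Call:
{"fn": "drive_tool", "kwargs": {"commands": [{"tx":0.004,"ty":-0.079,"tz":0,"turn":0,"hand":0},{"tx":0.004,"ty":-0.079,"tz":-0.05,"turn":0,"hand":0},{"tx":0.004,"ty":-0.079,"tz":-0.12,"turn":0,"hand":0},{"tx":0.004,"ty":-0.079,"tz":-0.19,"turn":0,"hand":0},{"tx":0.004,"ty":-0.079,"tz":-0.25,"turn":0,"hand":0},{"tx":0.004,"ty":-0.079,"tz":-0.3,"turn":0,"hand":0},{"tx":0.004,"ty":-0.079,"tz":-0.313,"turn":0,"hand":0},{"tx":0.004,"ty":-0.079,"tz":-0.313,"turn":0,"hand":0},{"tx":0.004,"ty":-0.079,"tz":-0.313,"turn":0,"hand":0},{"tx":0.004,"ty":-0.079,"tz":-0.313,"turn":0,"hand":0}]}}

```text
time_s: 38.5
tcp_pos: [0.6034, 0.153, 0.0356]
eef_rot: [-179.8, 0.0, -77.7]
contact_force: [0.2, -0.9, 0.1]
gripper_width: 0.0877
gripper_force: 0.0
```

Call:
{"fn": "drive_tool", "kwargs": {"commands": [{"tx":0,"ty":0,"tz":0,"turn":0,"hand":0},{"tx":0,"ty":0,"tz":0,"turn":0,"hand":1},{"tx":0,"ty":0,"tz":0,"turn":0,"hand":1},{"tx":0,"ty":0,"tz":0,"turn":0,"hand":1},{"tx":0,"ty":0,"tz":0,"turn":0,"hand":1},{"tx":0,"ty":0,"tz":0,"turn":0,"hand":1},{"tx":0,"ty":0,"tz":0,"turn":0,"hand":1},{"tx":0,"ty":0,"tz":0,"turn":0,"hand":1}]}}

```text
time_s: 39.3
tcp_pos: [0.6024, 0.1525, 0.0336]
eef_rot: [-180.0, 0.0, -77.8]
contact_force: [1.4, 0.2, -0.2]
gripper_width: 0.047
gripper_force: 39.9
```

Call:
{"fn": "drive_tool", "kwargs": {"commands": [{"tx":0,"ty":0,"tz":0.05,"turn":0,"hand":1},{"tx":0,"ty":0,"tz":0.1,"turn":0,"hand":1},{"tx":0,"ty":0,"tz":0.144,"turn":0,"hand":1},{"tx":0.02,"ty":-0.06,"tz":0.144,"turn":0,"hand":1},{"tx":0.04,"ty":-0.12,"tz":0.144,"turn":0,"hand":1},{"tx":0.06,"ty":-0.18,"tz":0.144,"turn":0,"hand":1},{"tx":0.0743,"ty":-0.244,"tz":0.144,"turn":0,"hand":1},{"tx":0.0743,"ty":-0.244,"tz":0.144,"turn":0,"hand":1},{"tx":0.0743,"ty":-0.244,"tz":0.144,"turn":0,"hand":1},{"tx":0.0743,"ty":-0.244,"tz":0.144,"turn":0,"hand":1}]}}

```text
time_s: 40.3
tcp_pos: [0.646, 0.0062, 0.1192]
eef_rot: [179.9, 0.0, -77.8]
contact_force: [-0.4, -0.4, -4.3]
gripper_width: 0.0473
gripper_force: 39.9
```

Call:
{"fn": "drive_tool", "kwargs": {"commands": [{"tx":0,"ty":0,"tz":0,"turn":0,"hand":1},{"tx":0,"ty":0,"tz":0,"turn":0,"hand":1},{"tx":0,"ty":0,"tz":0,"turn":0,"hand":1},{"tx":0,"ty":0,"tz":0,"turn":0,"hand":1}]}}

```text
time_s: 40.7
tcp_pos: [0.6467, 0.0065, 0.12]
eef_rot: [-180.0, 0.0, -77.7]
contact_force: [0.2, 0.0, -5.1]
gripper_width: 0.0472
gripper_force: 39.9
```

Call:
{"fn": "drive_tool", "kwargs": {"commands": [{"tx":0,"ty":-0.001,"tz":-0.03,"turn":0,"hand":1},{"tx":0,"ty":-0.001,"tz":-0.05,"turn":0,"hand":1},{"tx":0,"ty":-0.001,"tz":-0.065,"turn":0,"hand":1},{"tx":0,"ty":-0.001,"tz":-0.078,"turn":0,"hand":1},{"tx":0,"ty":-0.001,"tz":-0.086,"turn":0,"hand":1},{"tx":0,"ty":-0.001,"tz":-0.09,"turn":0,"hand":1},{"tx":0,"ty":-0.001,"tz":-0.0925,"turn":0,"hand":1},{"tx":0,"ty":-0.001,"tz":-0.0925,"turn":0,"hand":1},{"tx":0,"ty":-0.001,"tz":-0.0925,"turn":0,"hand":1},{"tx":0,"ty":-0.001,"tz":-0.0925,"turn":0,"hand":1}]}}

```text
time_s: 41.7
tcp_pos: [0.647, 0.0054, 0.0649]
eef_rot: [-180.0, 0.0, -77.8]
contact_force: [0.6, -0.5, -5.0]
gripper_width: 0.0467
gripper_force: 39.9
```

Call:
{"fn": "drive_tool", "kwargs": {"commands": [{"tx":0,"ty":0,"tz":-0.0008,"turn":0,"hand":1},{"tx":0,"ty":0,"tz":-0.0008,"turn":0,"hand":1},{"tx":0,"ty":0,"tz":-0.0008,"turn":0,"hand":1}]}}

```text
time_s: 42.0
tcp_pos: [0.6467, 0.0053, 0.0641]
eef_rot: [-180.0, -0.0, -77.8]
contact_force: [0.3, -0.2, -5.3]
gripper_width: 0.0469
gripper_force: 39.9
```

Within about 0.5 mm of contact. Lower slightly, release and rise.

Call:
{"fn": "drive_tool", "kwargs": {"commands": [{"tx":0,"ty":0,"tz":-0.0008,"turn":0,"hand":1},{"tx":0,"ty":0,"tz":-0.0012,"turn":0,"hand":1},{"tx":0,"ty":0,"tz":-0.0012,"turn":0,"hand":0},{"tx":0,"ty":0,"tz":-0.0012,"turn":0,"hand":0},{"tx":0,"ty":0,"tz":-0.0012,"turn":0,"hand":0},{"tx":0,"ty":0,"tz":-0.0012,"turn":0,"hand":0},{"tx":0,"ty":0,"tz":-0.0012,"turn":0,"hand":0},{"tx":0,"ty":0,"tz":-0.0012,"turn":0,"hand":0},{"tx":0,"ty":0,"tz":-0.0012,"turn":0,"hand":0},{"tx":0,"ty":0,"tz":-0.0012,"turn":0,"hand":0}]}}

```text
time_s: 43.0
tcp_pos: [0.6467, 0.0053, 0.0632]
eef_rot: [180.0, 0.0, -77.8]
contact_force: [0.2, 0.0, 0.3]
gripper_width: 0.0877
gripper_force: 0.0
```

Call:
{"fn": "drive_tool", "kwargs": {"commands": [{"tx":0,"ty":0,"tz":0.06,"turn":0,"hand":0},{"tx":0,"ty":0,"tz":0.13,"turn":0,"hand":0},{"tx":0,"ty":0,"tz":0.2,"turn":0,"hand":0},{"tx":0,"ty":0,"tz":0.27,"turn":0,"hand":0},{"tx":-0.1,"ty":0.13,"tz":0.3,"turn":0,"hand":0},{"tx":-0.1,"ty":0.13,"tz":0.3,"turn":0,"hand":0},{"tx":-0.1,"ty":0.13,"tz":0.3,"turn":0,"hand":0},{"tx":-0.1,"ty":0.13,"tz":0.3,"turn":0,"hand":0},{"tx":-0.1,"ty":0.13,"tz":0.3,"turn":0,"hand":0},{"tx":-0.1,"ty":0.13,"tz":0.3,"turn":0,"hand":0}]}}

```text
time_s: 44.0
tcp_pos: [0.587, 0.0825, 0.2426]
eef_rot: [179.9, -0.0, -77.8]
contact_force: [0.8, 0.4, 0.1]
gripper_width: 0.0877
gripper_force: 0.0
```

```bash
python3 chk.py pipe_offcut .03 pc
python3 - <<'E'
from plant import r
from h import *
for n in("side",):
    c=r.capture(n);cv2.imwrite("pics/sf.png",cv2.resize(c["frame"][120:290,150:390,::-1],None,fx=3.3,fy=3.3,interpolation=cv2.INTER_CUBIC))
E
```

```text
pipe_offcut in fixture mm [-2.  -1.4] seat 0.0 0.0 dyaw deg 10.3 iou 0.968 world [0.6455 0.0062 0.0553 0.03  ]
```

View pics/sf.png

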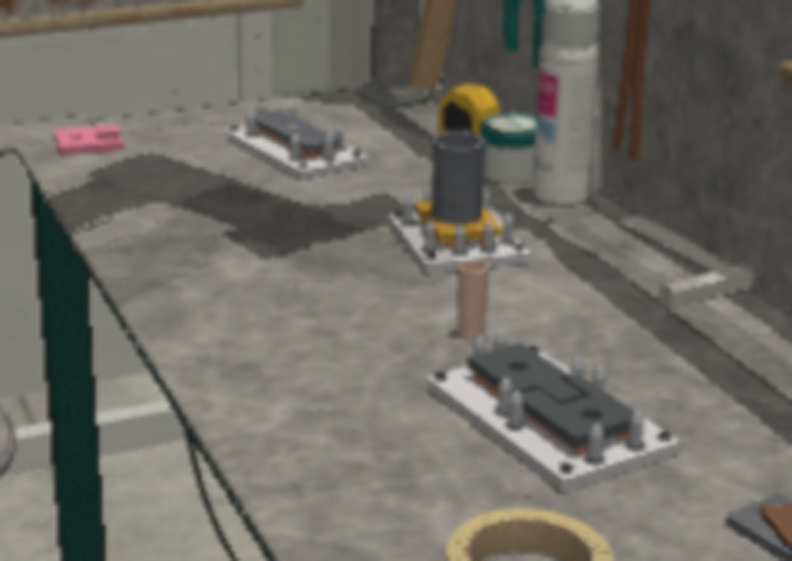

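The side view shows everything in place:
- **Joint pair:** nested and flat on its rails at (550,390).
- **Bar:** in its fixture at (290,130).
- **Pipe:** upright on the yellow plate at (458,180), within about 1 mm of the plate's middle.
- **Nozzle:** standing at (472,300).
- **Arm:** clear of everything.

```bash
python3 -c "
from plant import r
print(r.close_job())"
```

```text
the job is handed in; nothing more can be done
None
```

The job is handed in after about 44 s of robot time: by camera check all four plates lie in their fixtures within about 1.5 mm of their seats, the pipe stands upright within about 1 mm of the short plate's middle, and the nozzle still stands where it was; the judge's verdict was not shown.

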